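Refit the return-line strainer of a parts washer

TASK

The parts washer's strainer has been cleaned: put it back together. Nest the fine strainer cup in the pot on the carriage and the coarse basket with the bail in the fine cup, each standing square and fully down on its shoulder, then push the carriage along its rails under the low spout head until it meets the back stop, and swing the latch all the way across behind the carriage so that it cannot come out. Leave the brush and the wheel where they lie.

Things in the scene. Friction and masses are not known exactly. Their poses are not given: they have to be found in the camera images.
- stand: Strainer stand, fixed: base plate 136 mm wide, x -250 to 55, 8 mm thick; steel rails at y 40 to 57 and -57 to -40, up to z 25; grey spout head on two posts over the rails. Origin on the bench under the head's middle; x along the rails, the way the carriage is pushed home; z up (all in mm). White pipe above the head to z 225, going off to -y and down to the bench.
- head_under (a point): Middle of the spout head's underside, 131 mm above the stand's origin. Head: 70 mm along the rails, 136 mm across, top at z 159 mm of the stand. With both strainers fully seated the bail passes 6 mm below it.
- carriage: Loose carriage, 0.6 kg: aluminium deck 193 x 90 x 10 mm with a round dark pot, held under the rails' lips so that it only slides along them (2 mm side play). Origin: underside of the deck on the pot's axis; axes as the stand's. Starts 115 to 135 mm short of home; home on the back stop: origin at x 0, y 0, z 8 mm of the stand. An end plate, x -150 to -142 mm, z to 36 mm, closes its trailing end.
- pot_mouth (a point): Centre of the pot's mouth on the carriage, at its rim, 60 mm above the carriage's origin. Pot: tapered bore 55 mm wide at the rim, 42 mm at its floor 46 mm below; rim 67 mm wide outside. Fine cup seated: its origin 44 mm below this point.
- pull_bar (a point): Middle of the carriage's pull bar: level round steel bar 11 mm thick, straight for 44 mm along the carriage's y axis, on two uprights 60 mm apart, at x -126, z 62 mm of the carriage. Pinch it from above along the carriage's x axis, or push it.
- fine_cup: Fine strainer cup, loose, 0.1 kg, round steel with small dark holes, 70 mm high, no bail. Origin: centre of its underside, z up. Outside: taper 40 mm wide at the bottom to 52 mm at z 44 mm, a shoulder there that sits on the pot's rim (taper clears the bore by 1.5 mm), then a cuff 60 to 62 mm wide up to z 70 mm to hold it by. Inside: plain taper, 34 mm at the floor to 52 mm at the top.
- coarse_basket: Coarse basket, loose, 0.13 kg, round steel with long dark slots and a fixed bail. Origin: centre of its underside, z up. Taper 36 mm wide at the bottom to 50 mm at z 50 mm, then a lip 58 mm wide, z 50 to 54 mm, that sits on the fine cup's top (taper clears it by 1.2 mm); bail's top at z 81 mm. Seated: its origin on the fine cup's axis, 20 mm above the fine cup's origin.
- bail (a point): Middle of the basket's bail: a round bar 8 mm thick, level and straight for 32 mm along the basket's y axis, 77 mm above the basket's underside; pinch it along the basket's x axis.
- latch (a joint): Latch angle, rad: 0 open, 1.871 closed (its limit), the bar then square across the rails behind the carriage's end plate. Turns counter-clockwise from above, starts at 0 to 0.4, stays where it is left (about 1 N at the knob). Steel bar 14 mm wide at z 27 to 33 mm of the stand; it passes the end plate only if the carriage is within about 2 mm of home.
- latch_knob (a point): Middle of the latch's upright round black knob, 16 mm thick, z 33 to 63 mm of the stand, 65 mm from the pivot. Closed, it stands at x -159.5, y 6 mm of the stand.
- latch_pivot (a point): On the latch's upright pivot axis, at the height of the knob's middle (z 50 mm): x -159.5, y 71 mm of the stand.
- brush: Bystander: a flat wooden brush, 39 x 204 x 18 mm, lying on the bench. Origin under its middle, y axis along its length.
- wheel: Bystander: a black caster wheel lying flat, 68 mm wide, 17 mm high. Origin under its middle.
Things that resemble listed ones, but are neither listed nor needed, are in the scene too. What is shaped like the coarse_basket but brown is not meant.

How it is judged (in metres and radians):
On the way, in this order (a step that is already met when the one before it is completed fails the run):
1. both strainers are nested and seated in the pot (z of fine_cup in the frame of carriage between 0.013 and 0.019 m and horizontal distance between fine_cup and pot_mouth below 0.0035 m and angle between each of fine_cup, coarse_basket's own z axis and vertical below 0.06 rad and z of coarse_basket in the frame of fine_cup between 0.017 and 0.023 m and horizontal distance between coarse_basket and fine_cup below 0.0035 m), for 0.2 s.
2. the carriage is home against the back stop with the latch swung across behind it (x of carriage in the frame of stand above -0.004 m and value of joint latch above 1.72 rad), for 0.2 s.
At the end, for the whole second after the job is handed in: The fine cup stands in the pot and the coarse basket in the fine cup, each on the axis within 3.5 mm, at its seated height within 3 mm and upright within 0.06 rad; the carriage is within 4 mm of the back stop under the spout head; the latch is closed beyond 1.72 rad; all at rest (all of step 1 and all of step 2 and z of carriage in the frame of stand below 0.011 m and linear speed of each of carriage, coarse_basket below 0.02 m/s); the robot touches nothing.
It fails at once if the brush or the wheel is moved by more than 40 mm (distance of any of brush, wheel from where it was at the start of the episode above 0.04 m).
It also fails if it takes over 72 s, if anything falls off the work surface, if the arm or the gripper's body presses on something with over 40 N, if the wrist force passes 120 N, or if a joint passes its speed limit or range.

ROBOT

A 6-joint arm with a two-finger parallel gripper is mounted at the origin on a cart in front of the work surface, level with it; the furniture and walls round the work are solid. World frame = base frame: x ahead of the robot, y to its left, z up, the work surface at z = 0. Lengths are in m, angles in degrees, forces in N, time in s.
With the tool pointing down it reaches from about 0.425 to 0.925 m from the base axis. Payload 12.5 kg.
Tool frame: the origin (TCP) lies at the very end of the fingers, on their centre line; the grasp point (between the pads) lies 19 mm behind it (arm.tcp_to_grasp is the distance from the TCP to the grasp point, in m); x points along the fingers, y is the direction in which the jaws open and shut, and the axes are right-handed (so a half turn about x gives the same grasp; the last joint's range is limited). The gripper opens to 85 mm and grips with 20 to 120 N. Pads are 22 mm wide; open, the fingers measure 114 mm over their backs; the gripper's body (76 mm by 85 mm) begins 54 mm behind the grasp point. The pads swing forward as they close: fully open they stand 13 mm farther back than shut.
Start: joints at [-72.284, 28.126, 89.318, -0, 62.55, -6.05], TCP at [0.252, -0.572, 0.231] pointing down, gripper open.
Joint ranges: [-177.58, 177.58], [-47.91, 125.51], [2.72, 160], [-65.01, 245.01], [3.68, 167.84], [-153.87, 153.87]. Speed limits (degrees/s): [127.2, 127.2, 159.86, 180, 180, 180].

INTERFACE

Orientations are given as [roll, pitch, yaw] about the fixed x, y, z axes, in that order (R = Rz(yaw) Ry(pitch) Rx(roll)).
In Python, from bench import monitor, imaging, arm gives the robot as it stands.
- The arm moves only by the tool drive_tool, never from a script. Its argument "series" is a list of rows, each an object with "travel": the shift along the tool's x, y, z in mm, a list of three; "spin": the turn about the tool's x in rad; "fingers": the finger opening in mm, from 0 to 85.4. A call has 1 to 20 rows; each row shifts and turns the pose as measured when the row begins, along the tool's axes as they then stand; what a row does not reach is not made up. A row lasts 1/10 s, in which the tool goes at most 50 mm and 8.59 degrees, less where a joint would pass 70% of its speed; a pose out of reach is approached as far as the arm can. A call is refused whole if a number of a shift passes 50 or a number of a turn 0.15, either way. A call with a gripper value outside its range is refused whole. The fingers move at their own pace and stop on an object; the grip force is fixed at half the most. Time passes only in rows, so rows that do not move let the fingers close. It gives the time, the measured TCP pose, the force and the opening at its end, in the units of the state.
- monitor.get_state(): the state, without advancing time (a new reading comes with each control period).
- imaging.camera(name): name is "side" or "top" or "wrist"; returns a dict with "pixels" (384x512x3 uint8, blue, green, red), "mtx" (3x3 intrinsics, pixels), "R" (3x3) and "t" (3): a world point X has camera coordinates R X + t. Camera axes: x right, y down, z forward; pixel columns grow to the right and rows downward; lengths in m; the calibration is good to about 2 mm. A picture is of the moment at which its call begins. There is no depth.
- arm.job_done(): hands the job in, once; it reports no verdict.
The state is a dict: "t": time; "joint_positions": joint angles; "qvel": joint speeds; "effort": joint torques, N m; "position": TCP position; "ee_rot": TCP orientation; "contact_force": force on the tool from outside, world axes, zero at the start; "ft_torque": the same for the moment, N m; "gripper_width": finger opening in m.
Only numpy, scipy, OpenCV 4.12 (cv2) and the standard library are available. Lean on these libraries where they do the work, as an engineer would, in place of code of your own. Each camera call takes 0.05 s, during which the arm holds its last target.

## Working session

There is one attempt and no reset: what is moved stays moved. The work goes in short steps, Python scripts to look and compute and a tool call to move; the robot and the scene stay as the last step left them, time stands still between calls to the robot, and variables do not carry over. Pictures are saved under pics/ and viewed, and the job is handed in when it is done.

Besides the shell and the picture viewer there is one more tool, called after "Request:" as name([rows], argument=value, ...), one row to a line, values as JSON. drive_tool: Moves the arm, as the interface text tells. Its arguments: {"type":"object","properties":{"series":{"type":"array","items":{"type":"object","properties":{"travel":{"type":"array","items":{"type":"number"}},"spin":{"type":"number"},"fingers":{"type":"number"}}}}},"required":["series"]}

```bash
mkdir -p pics; ls; cat > h.py <<'E'
import numpy as np,cv2,json
from bench import monitor,imaging,arm
def grab(n,tag):
    c=imaging.camera(n); np.savez(f'{tag}.npz',**{k:np.array(v) for k,v in c.items()}); cv2.imwrite(f'pics/{tag}.png',c['pixels']); return c
def ld(tag): return dict(np.load(f'{tag}.npz'))
def proj(c,X):
    p=c['mtx']@(c['R']@np.asarray(X,float)+np.ravel(c['t'])); return p[:2]/p[2]
def ray(c,u,v,z):
    R=np.array(c['R']);t=np.ravel(c['t']);o=-R.T@t; d=R.T@np.linalg.solve(c['mtx'],[u,v,1.0]); return o+d*(z-o[2])/d[2]
E
python3 - <<'E'
from h import *
for n in ('side','top','wrist'):
    c=grab(n,n+'0'); R=np.array(c['R']);print(n,-R.T@np.ravel(c['t']),R[2],np.array(c['mtx'])[0])
print(monitor.get_state())
E
```

```text
pics
side [ 1.13935374 -0.98968518  0.74784252] [-0.40547808  0.79373602 -0.45339901] [474.78907939   0.         248.66029641]
top [0.52826101 0.15492845 1.07473055] [ 0.06258272 -0.02617185 -0.99769657] [364.24500035   0.         264.40120901]
wrist [ 0.3195219  -0.54191406  0.37429839] [-0.26905258 -0.1180616  -0.955862  ] [312.21039519   0.         255.71180367]
{'t': 0.15, 'joint_positions': array([-7.22831530e+01,  2.81544567e+01,  8.93409015e+01,  2.68444865e-04,
        6.25489168e+01, -6.05068839e+00]), 'qvel': array([ 0.10747232, -0.10267018, -0.15619028, -0.05777331,  0.07759963,
       -0.04106853]), 'effort': array([ 2.91764991e-03, -6.18707657e+01, -2.61692548e+01, -4.11673136e-05,
        3.22648157e-03, -7.76487695e-06]), 'position': array([ 0.25186444, -0.57183845,  0.23088827]), 'ee_rot': array([-96.35883843,  89.95572436, 107.40857314]), 'contact_force': array([ 0.35011891,  0.28410993, -0.0144588 ]), 'ft_torque': array([-0.06115228,  0.04767836,  0.00054266]), 'gripper_width': 0.08529776383561281}
```

View pics/top0.png

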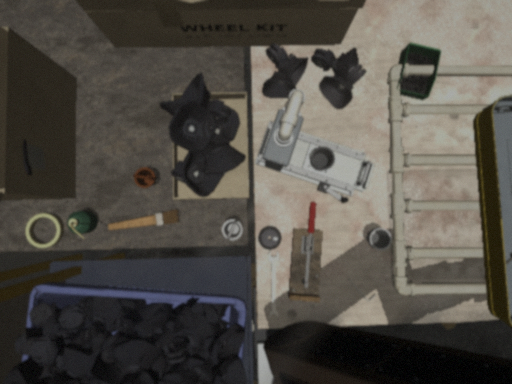

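View pics/side0.png

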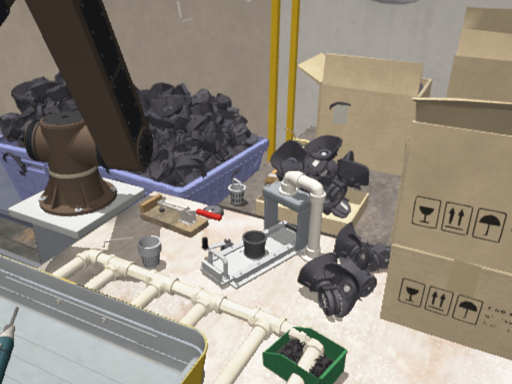

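View pics/wrist0.png

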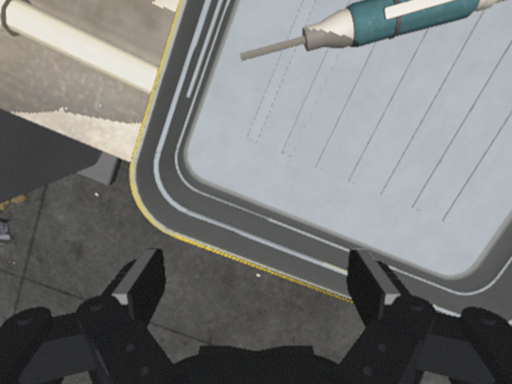

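```bash
python3 - <<'E'
from h import *
c=ld('top0'); print(np.round(c['R'],3))
im=c['pixels']
cv2.imwrite('pics/t_a.png',cv2.resize(im[80:260,215:405],None,fx=4,fy=3.3,interpolation=cv2.INTER_CUBIC)[:600])
cv2.imwrite('pics/t_b.png',cv2.resize(im[80:210,245:385],None,fx=5,fy=4.6,interpolation=cv2.INTER_CUBIC)[:600])
s=ld('side0')['pixels']
cv2.imwrite('pics/s_a.png',cv2.resize(s[165:295,125:345],None,fx=3.6,fy=3.6,interpolation=cv2.INTER_CUBIC))
for u,v in [(378,237),(232,229),(146,176),(269,237),(322,158),(306,262)]: print(u,v,ray(c,u,v,0))
E
```

```text
[[-0.024 -0.999  0.025]
 [-0.998  0.022 -0.063]
 [ 0.063 -0.026 -0.998]]
378 237 [ 0.44297187 -0.20548655  0.        ]
232 229 [0.4773365  0.22456712 0.        ]
146 176 [0.63868766 0.47398899 0.        ]
269 237 [0.45126413 0.11670242 0.        ]
322 158 [ 0.68137907 -0.04733225  0.        ]
306 262 [0.3757715  0.01013837 0.        ]
```

View pics/t_a.png

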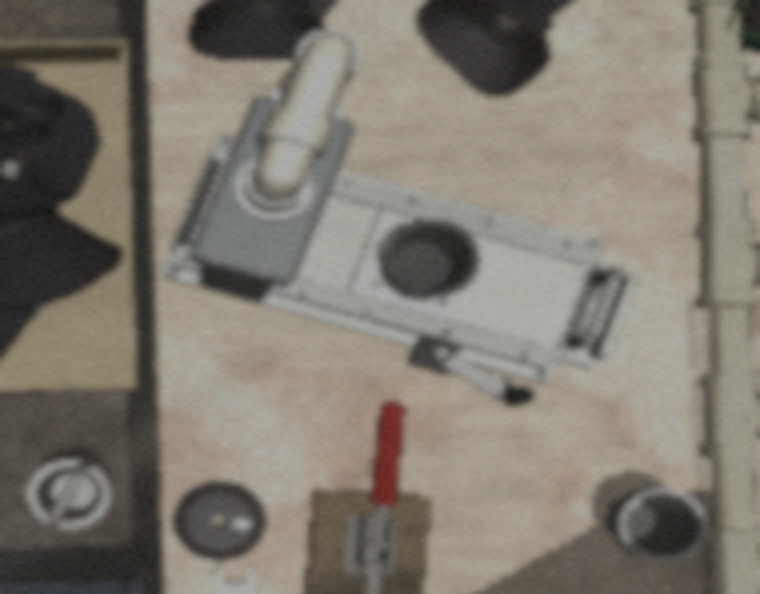

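View pics/s_a.png

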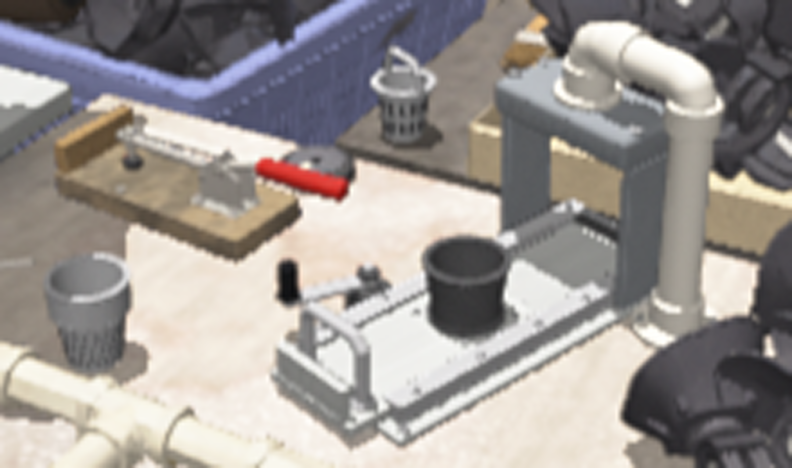

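View pics/t_b.png

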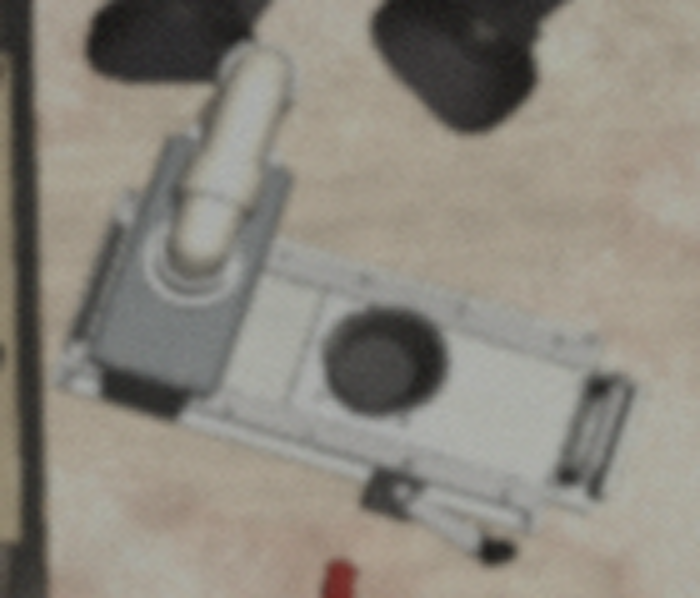

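```bash
cat >> h.py <<'E'
from scipy.spatial.transform import Rotation as Ro
def toolR(s=None):
    s=s or monitor.get_state(); return Ro.from_euler('xyz',s['ee_rot'],degrees=True).as_matrix()
def go(p,jaw=None):
    """tool-frame travel (mm) and spin (rad) to TCP world p with jaw (tool y) along world yaw 'jaw' deg"""
    s=monitor.get_state();R=toolR(s); d=R.T@(np.array(p)-s['position'])*1000
    sp=0
    if jaw is not None:
        y=R[:,1];cur=np.degrees(np.arctan2(y[1],y[0])); e=(jaw-cur+90)%180-90; sp=-np.radians(e)  # tool x is down
    print('travel',np.round(d,1),'spin',np.round(sp,3),'pos',np.round(s['position'],4),'j6',s['joint_positions'][5]); return d,sp
def axes():
    R=toolR();print(np.round(R,3))
E
python3 - <<'E'
from h import *
axes()
c=ld('top0')
f=lambda x,y:(245+x/5,80+y/4.6)
for n,x,y,z in [('pot',385,360,.068),('h1',175,135,.159),('h2',290,175,.159),('h3',215,390,.159),('h4',95,360,.159),('bar1',612,385,.07),('bar2',575,485,.07),('knob',495,550,.063),('pivot',405,490,.04)]:
    print(n,ray(c,*f(x,y),z)[:2])
print('cup',ray(c,380,238.2,.07)); print('bask',ray(c,215+67/4,80+492/3.3,.054))
im=c['pixels']
cv2.imwrite('pics/t_c.png',cv2.resize(im[205:255,210:260],None,fx=10,fy=10,interpolation=cv2.INTER_CUBIC))
E
```

```text
[[-0.     0.403 -0.915]
 [ 0.001 -0.915 -0.403]
 [-1.    -0.001 -0.   ]]
pot [ 0.67095681 -0.03450989]
h1 [0.78619205 0.08617951]
h2 [0.76260503 0.02788229]
h3 [0.64318435 0.06968996]
h4 [0.66106566 0.13011572]
bar1 [ 0.65277631 -0.16107262]
bar2 [ 0.59234589 -0.13776594]
knob [ 0.5542497  -0.09320423]
pivot [ 0.59332311 -0.04849607]
cup [ 0.44509294 -0.1874346   0.07      ]
bask [0.47966105 0.22176689 0.054     ]
```

View pics/t_c.png

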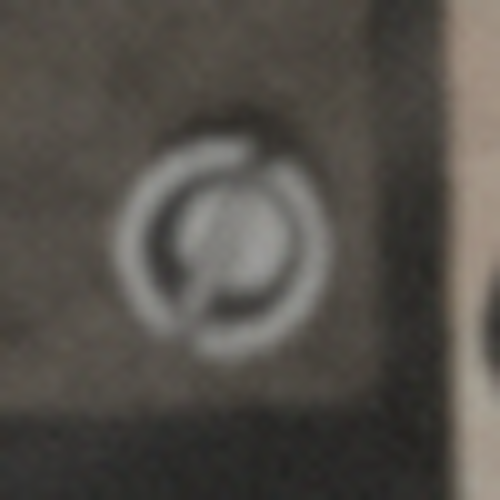

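```bash
python3 - <<'E'
from h import *
go([.445,-.187,.22],-20)
E
```

```text
travel [  11.1 -274.4 -331.9] spin -0.807 pos [ 0.2519 -0.5718  0.2309] j6 -6.050688394000541
```

Request:
drive_tool([
  {"travel": [0,-28,-34],"spin": 0,"fingers": 85},
  {"travel": [0,-28,-34],"spin": 0,"fingers": 85},
  {"travel": [0,-28,-34],"spin": 0,"fingers": 85},
  {"travel": [0,-28,-34],"spin": 0,"fingers": 85},
  {"travel": [0,-28,-34],"spin": 0,"fingers": 85},
  {"travel": [0,-28,-34],"spin": 0,"fingers": 85},
  {"travel": [0,-28,-34],"spin": 0,"fingers": 85},
  {"travel": [0,-28,-34],"spin": 0,"fingers": 85},
  {"travel": [0,-28,-34],"spin": 0,"fingers": 85},
  {"travel": [0,-28,-34],"spin": 0,"fingers": 85},
])

```text
t: 1.15
position: [0.4543, -0.1682, 0.2289]
ee_rot: [-83.0, 89.9, 120.3]
contact_force: [0.0, -0.7, -0.3]
gripper_width: 0.085
```

```bash
python3 - <<'E'
from h import *
go([.445,-.187,.22],-20)
grab('wrist','w1')
E
```

```text
travel [ 8.9 13.7 15.9] spin -0.816 pos [ 0.4543 -0.1682  0.2289] j6 38.505167284591316
```

View pics/w1.png

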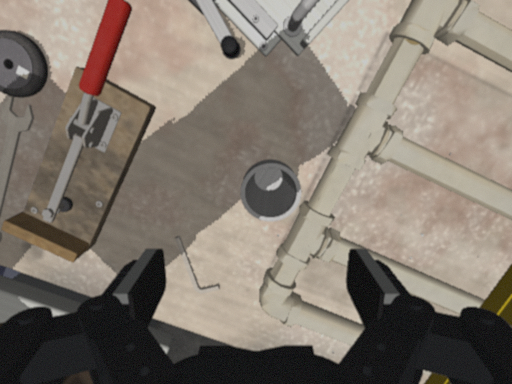

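```bash
python3 - <<'E'
from h import *
c=ld('w1');im=c['pixels']
cv2.imwrite('pics/w1c.png',cv2.resize(im[130:250,200:360],None,fx=5,fy=5,interpolation=cv2.INTER_CUBIC))
a=ray(c,285,275,.02);b=ray(c,420,30,.02);d=b-a;print(a,b,np.degrees(np.arctan2(d[1],d[0])))
print(ray(c,271,190,.07))
E
```

```text
[ 0.33736153 -0.25877308  0.02      ] [ 0.648538   -0.26557426  0.02      ] -1.2520762590729282
[ 0.44655458 -0.18776806  0.07      ]
```

View pics/w1c.png

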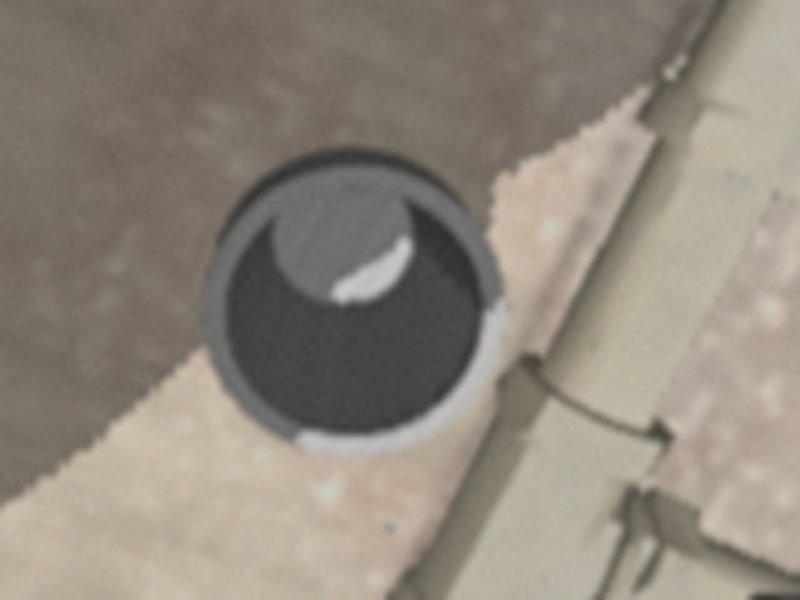

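Request:
drive_tool([
  {"travel": [0,0,0],"spin": -0.145,"fingers": 85},
  {"travel": [0,0,0],"spin": -0.145,"fingers": 85},
  {"travel": [0,0,0],"spin": -0.145,"fingers": 85},
  {"travel": [0,0,0],"spin": -0.145,"fingers": 85},
  {"travel": [0,0,0],"spin": -0.145,"fingers": 85},
  {"travel": [0,0,0],"spin": -0.145,"fingers": 85},
  {"travel": [0,0,0],"spin": -0.145,"fingers": 85},
  {"travel": [0,0,0],"spin": -0.145,"fingers": 85},
  {"travel": [0,0,0],"spin": 0,"fingers": 85},
])

```text
t: 2.1
position: [0.4567, -0.1593, 0.228]
ee_rot: [-150.5, 89.7, 121.9]
contact_force: [0.3, 0.5, -0.1]
gripper_width: 0.0849
```

```bash
python3 - <<'E'
from h import *
c=ld('w1');p=ray(c,271,191.8,.07);print(p)
go([p[0],p[1],.12],0);axes()
grab('wrist','w2')
E
```

```text
[ 0.44482295 -0.18854318  0.07      ]
travel [107.9 -12.7  29.3] spin 0.041 pos [ 0.4567 -0.1593  0.228 ] j6 -29.624575135189122
[[-0.003  0.999  0.041]
 [ 0.005  0.041 -0.999]
 [-1.    -0.003 -0.005]]
```

View pics/w2.png

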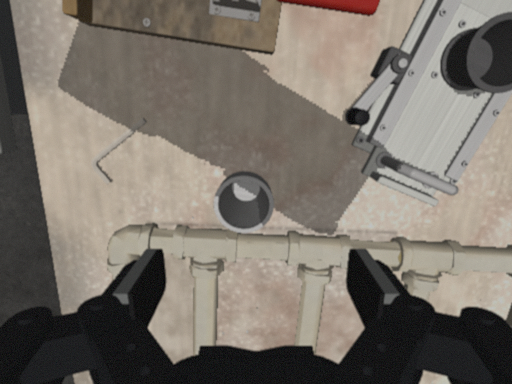

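```bash
python3 - <<'E'
from h import *
c=ld('w2');im=c['pixels']
cv2.imwrite('pics/w2c.png',cv2.resize(im[150:260,180:320],None,fx=5,fy=5,interpolation=cv2.INTER_CUBIC))
cv2.imwrite('pics/w2d.png',cv2.resize(im[0:210,330:512],None,fx=4,fy=2.8,interpolation=cv2.INTER_CUBIC))
E
```

```text
(no output)
```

View pics/w2c.png

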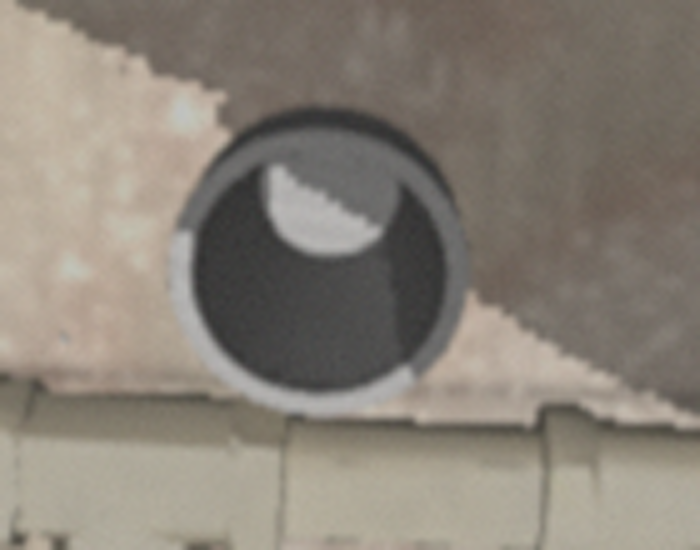

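View pics/w2d.png

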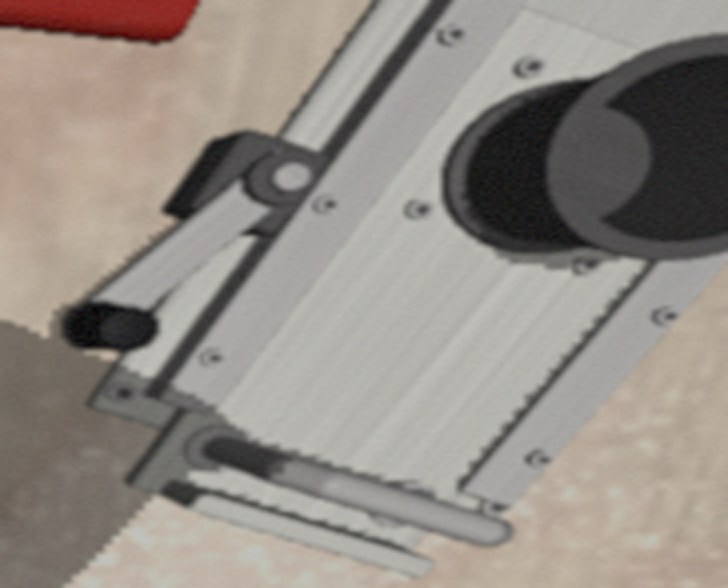

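```bash
python3 - <<'E'
from h import *
c=ld('w2');p=ray(c,243.8,204,.07);print(p)
go([.4447,-.1885,.1],0)
f=lambda x,y:(330+x/4,y/2.8)
for n,x,y,z in [('pot',660,145,.068),('barL',290,470,.07),('barR',480,530,.07),('pivot',293,176,.04),('knobtop',126,326,.063),('plateR',435,570,.044),('plateL',170,490,.044)]: print(n,ray(c,*f(x,y),z)[:2])
E
```

```text
[ 0.44428344 -0.18769264  0.07      ]
travel [127.9 -12.6  29.4] spin 0.036 pos [ 0.4567 -0.1593  0.228 ] j6 -29.346894987123488
pot [ 0.66375631 -0.03571381]
barL [ 0.5991525  -0.14357776]
barR [ 0.65058755 -0.16334494]
pivot [ 0.59576107 -0.04473641]
knobtop [ 0.5543445  -0.09658327]
plateR [ 0.65881785 -0.18686825]
plateL [ 0.5809064  -0.15772741]
```

Request:
drive_tool([
  {"travel": [25,-4,10],"spin": 0.018,"fingers": 85},
  {"travel": [25,-4,10],"spin": 0.018,"fingers": 85},
  {"travel": [25,-4,9],"spin": 0,"fingers": 85},
  {"travel": [25,0,0],"spin": 0,"fingers": 85},
  {"travel": [0,0,0],"spin": 0,"fingers": 85},
  {"travel": [0,0,0],"spin": 0,"fingers": 85},
])

```text
t: 2.75
position: [0.4453, -0.1895, 0.1261]
ee_rot: [-172.4, 89.8, 96.0]
contact_force: [-0.5, 0.5, 0.3]
gripper_width: 0.0849
```

```bash
python3 - <<'E'
from h import *
go([.4445,-.1882,.044],0)
grab('wrist','w3');grab('side','s3')
go([.4445,-.1882,.044],0)
E
```

```text
travel [82.1 -0.8 -0.9] spin -0.028 pos [ 0.4453 -0.1895  0.1261] j6 -29.58936856175201
travel [82.6 -1.1 -1. ] spin -0.026 pos [ 0.4455 -0.1894  0.1266] j6 -29.65657404564506
```

View pics/w3.png

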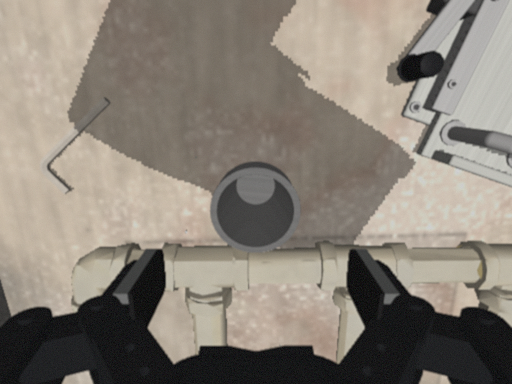

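```bash
python3 - <<'E'
from h import *
c=ld('w3');print(ray(c,255,206,.07)); s=monitor.get_state();R=toolR();p=s['position']
# projected nominal tips at +-42.5 jaw
for o in(0,-.013):
  for g in(-.0425,.0425): print(proj(c,p+R@[o,g,0]))
E
```

```text
[ 0.44400427 -0.18445204  0.07      ]
[174.25199756 251.69100777]
[341.5465852  251.62848852]
[167.29470729 264.73795459]
[348.80971409 264.68203559]
```

Request:
drive_tool([
  {"travel": [30,-1,-1],"spin": 0,"fingers": 85},
  {"travel": [30,0,0],"spin": 0,"fingers": 85},
  {"travel": [15,0,0],"spin": 0,"fingers": 85},
  {"travel": [4,0,0],"spin": 0,"fingers": 85},
  {"travel": [0,0,0],"spin": 0,"fingers": 85},
])

```text
t: 3.35
position: [0.4486, -0.1895, 0.0515]
ee_rot: [75.5, 89.3, -16.1]
contact_force: [1.0, -0.3, 0.3]
gripper_width: 0.0849
```

```bash
python3 - <<'E'
from h import *
go([.4445,-.1882,.044],0)
c=grab('side','s4')
cv2.imwrite('pics/s4c.png',cv2.resize(c['pixels'][200:300,90:230],None,fx=5,fy=5,interpolation=cv2.INTER_CUBIC))
E
```

```text
travel [ 7.5 -4.2 -1.2] spin -0.029 pos [ 0.4486 -0.1895  0.0515] j6 -29.44191306809487
```

View pics/s4c.png

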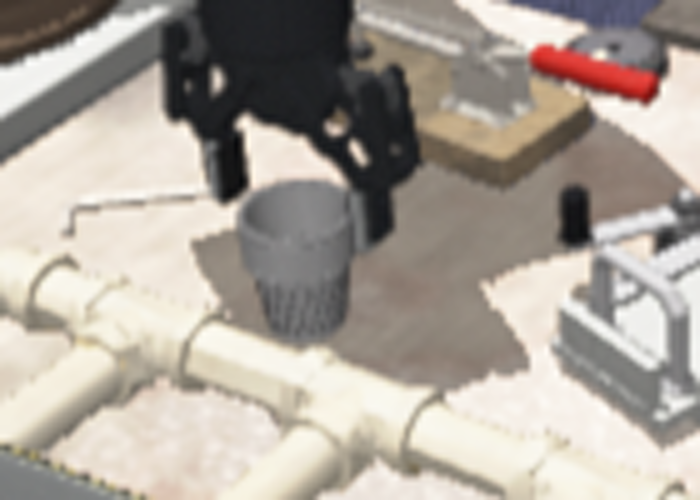

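Request:
drive_tool([
  {"travel": [6,-4,-2],"spin": -0.02,"fingers": 85},
  {"travel": [4,0,0],"spin": 0,"fingers": 85},
  {"travel": [0,0,0],"spin": 0,"fingers": 55},
  {"travel": [0,0,0],"spin": 0,"fingers": 55},
  {"travel": [0,0,0],"spin": 0,"fingers": 55},
  {"travel": [0,0,0],"spin": 0,"fingers": 55},
  {"travel": [0,0,0],"spin": 0,"fingers": 55},
  {"travel": [0,0,0],"spin": 0,"fingers": 55},
])

```text
t: 4.2
position: [0.4457, -0.1879, 0.0443]
ee_rot: [69.6, 89.0, -20.8]
contact_force: [0.3, -0.5, -0.7]
gripper_width: 0.058
```

```bash
python3 - <<'E'
from h import *
go([.4445,-.1882,.044],0)
c=grab('side','s5')
cv2.imwrite('pics/s5c.png',cv2.resize(c['pixels'][200:300,90:230],None,fx=5,fy=5,interpolation=cv2.INTER_CUBIC))
E
```

```text
travel [ 0.3 -1.2  0.3] spin -0.007 pos [ 0.4457 -0.1879  0.0443] j6 -30.717174946090473
```

View pics/s5c.png

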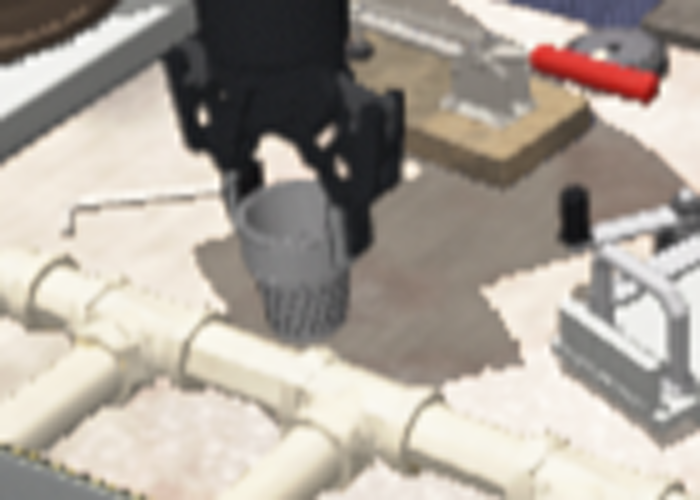

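Request:
drive_tool([
  {"travel": [-20,0,0],"spin": 0,"fingers": 50},
  {"travel": [-40,0,0],"spin": 0,"fingers": 50},
  {"travel": [-50,0,0],"spin": 0,"fingers": 50},
  {"travel": [-20,0,0],"spin": 0,"fingers": 50},
  {"travel": [0,0,0],"spin": 0,"fingers": 50},
])

```text
t: 4.75
position: [0.4432, -0.1869, 0.1778]
ee_rot: [72.2, 89.2, -18.3]
contact_force: [-0.2, -0.0, -2.1]
gripper_width: 0.0585
```

```bash
python3 - <<'E'
from h import *
go([.61,-.10,.17],0);axes()
c=grab('side','s6');grab('wrist','w6')
cv2.imwrite('pics/s6c.png',cv2.resize(c['pixels'][140:300,90:260],None,fx=4,fy=3.7,interpolation=cv2.INTER_CUBIC))
E
```

```text
travel [  9.6 166.  -88.2] spin -0.007 pos [ 0.4432 -0.1869  0.1778] j6 -30.578576014595768
[[ 0.013  1.    -0.007]
 [-0.004 -0.007 -1.   ]
 [-1.     0.013  0.004]]
```

View pics/s6c.png

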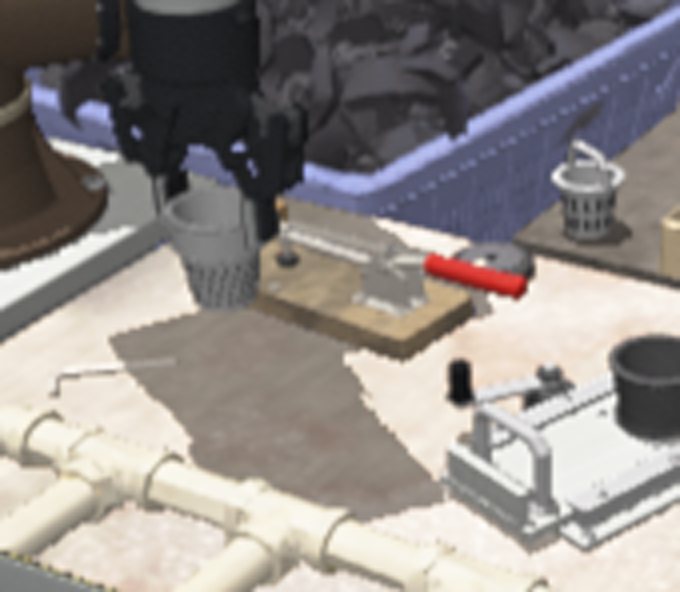

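View pics/w6.png

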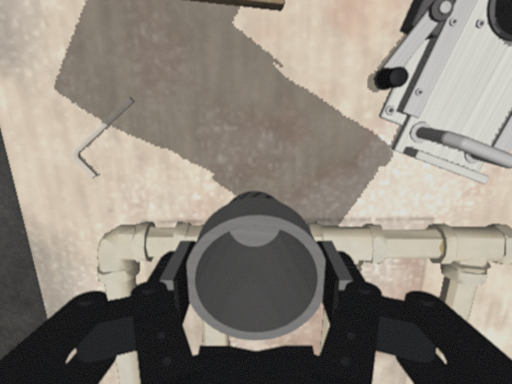

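Request:
drive_tool([
  {"travel": [0,32,-8],"spin": 0,"fingers": 50},
  {"travel": [0,32,-8],"spin": 0,"fingers": 50},
  {"travel": [0,32,-8],"spin": 0,"fingers": 50},
  {"travel": [0,32,-8],"spin": 0,"fingers": 50},
  {"travel": [0,32,-8],"spin": 0,"fingers": 50},
  {"travel": [0,32,-8],"spin": 0,"fingers": 50},
  {"travel": [0,20,-8],"spin": 0,"fingers": 50},
  {"travel": [0,0,0],"spin": 0,"fingers": 50},
  {"travel": [0,0,0],"spin": 0,"fingers": 50},
])

```text
t: 5.75
position: [0.6574, -0.1281, 0.1552]
ee_rot: [-113.1, 89.0, 156.4]
contact_force: [-0.5, -0.0, -1.2]
gripper_width: 0.058
```

```bash
python3 - <<'E'
from h import *
c=ld('w6');print(ray(c,257,277.5,.204))
go([.665,-.13,.17],0);axes()
c=grab('wrist','w7');s=grab('side','s7')
cv2.imwrite('pics/s7c.png',cv2.resize(s['pixels'][120:300,180:340],None,fx=4,fy=3.3,interpolation=cv2.INTER_CUBIC))
E
```

```text
[ 0.44224906 -0.18473803  0.204     ]
travel [-15.    7.3   1.8] spin -0.009 pos [ 0.6574 -0.1281  0.1552] j6 -16.25288419509919
[[-0.016  1.    -0.009]
 [ 0.007 -0.009 -1.   ]
 [-1.    -0.016 -0.007]]
```

View pics/w7.png

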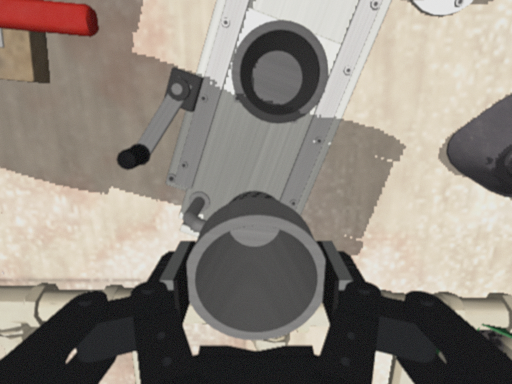

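View pics/s7c.png

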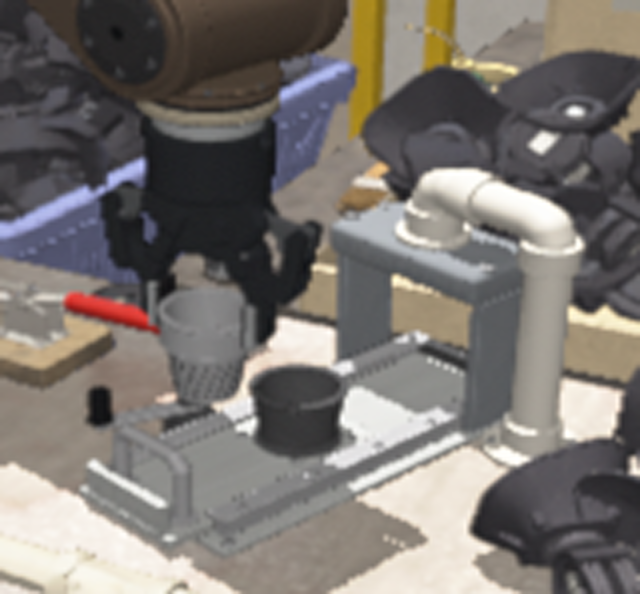

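```bash
cat >> h.py <<'E'
from scipy.optimize import fsolve
def circ(c,bbox,z,r,x0):
    a=np.linspace(0,2*np.pi,72)
    def bb(p):
        q=np.array([proj(c,[p[0]+r*np.cos(t),p[1]+r*np.sin(t),z]) for t in a]); return np.array([q[:,0].min(),q[:,0].max(),q[:,1].min(),q[:,1].max()])
    g=lambda p: (lambda b:[b[0]+b[1]-bbox[0]-bbox[1],b[2]+b[3]-bbox[2]-bbox[3]])(bb(p))
    p=fsolve(g,x0); print('xy',np.round(p,4),'bbox',np.round(bb(p),1),'meas',bbox); return p
E
python3 - <<'E'
from h import *
c=ld('w7');im=c['pixels']
cv2.imwrite('pics/w7c.png',cv2.resize(im[0:220,110:390],None,fx=2.8,fy=2.7,interpolation=cv2.INTER_CUBIC))
circ(c,[232,329,20,122],.068,.0335,[.66,-.03])
circ(c,[187,327,213,341],.155+.026,.031,[.66,-.13])
s=ld('side0');f=lambda x,y:(125+x/3.6,165+y/3.6)
l=f(423,235);r=f(510,288)
circ(s,[l[0],r[0],l[1],r[1]],.068,.0335,[.66,-.03])
t=ld('top0');f=lambda x,y:(245+x/5,80+y/4.6)
l=f(325,305);r=f(448,415)
circ(t,[l[0],r[0],l[1],r[1]],.068,.0335,[.66,-.03])
E
```

```text
xy [ 0.673  -0.0366] bbox [232.  329.   19.2 122.8] meas [232, 329, 20, 122]
xy [ 0.6574 -0.129 ] bbox [185.  329.  213.7 340.3] meas [187, 327, 213, 341]
xy [ 0.6736 -0.0421] bbox [241.8 267.3 230.7 244.6] meas [242.5, 266.66666666666663, 230.27777777777777, 245.0]
xy [ 0.671  -0.0354] bbox [310.4 334.2 146.4 170.2] meas [310.0, 334.6, 146.30434782608697, 170.2173913043478]
```

View pics/w7c.png

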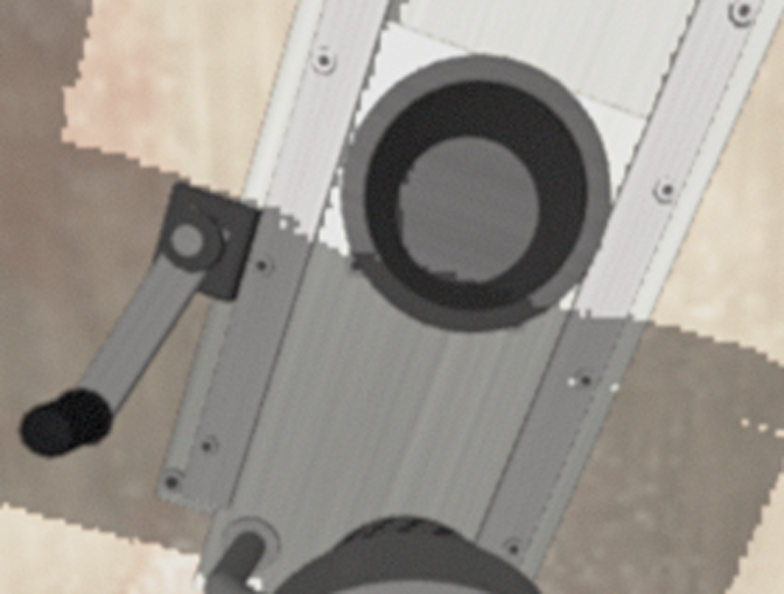

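Request:
drive_tool([
  {"travel": [0,5,-30],"spin": 0,"fingers": 50},
  {"travel": [0,5,-30],"spin": 0,"fingers": 50},
  {"travel": [0,5,-22],"spin": 0,"fingers": 50},
  {"travel": [0,0,0],"spin": 0,"fingers": 50},
  {"travel": [0,0,0],"spin": 0,"fingers": 50},
])

```text
t: 6.35
position: [0.6698, -0.0475, 0.1556]
ee_rot: [-110.5, 88.9, 158.6]
contact_force: [0.3, -0.5, -1.0]
gripper_width: 0.0583
```

```bash
python3 - <<'E'
from h import *
go([.673,-.037,.11],0);axes()
c=grab('wrist','w8');s=grab('side','s8')
cv2.imwrite('pics/s8c.png',cv2.resize(s['pixels'][120:300,180:340],None,fx=4,fy=3.3,interpolation=cv2.INTER_CUBIC))
E
```

```text
travel [ 45.6   3.8 -10.3] spin -0.015 pos [ 0.6698 -0.0475  0.1556] j6 -9.050692217086887
[[-0.017  1.    -0.015]
 [ 0.007 -0.015 -1.   ]
 [-1.    -0.018 -0.007]]
```

View pics/w8.png

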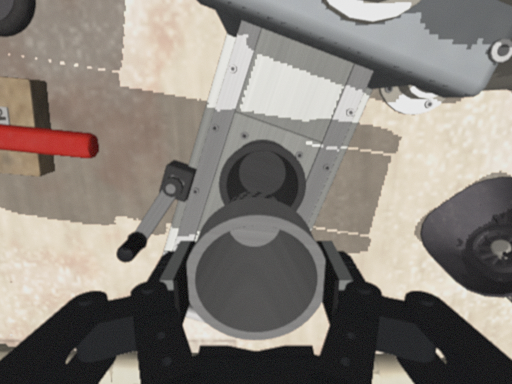

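View pics/s8c.png

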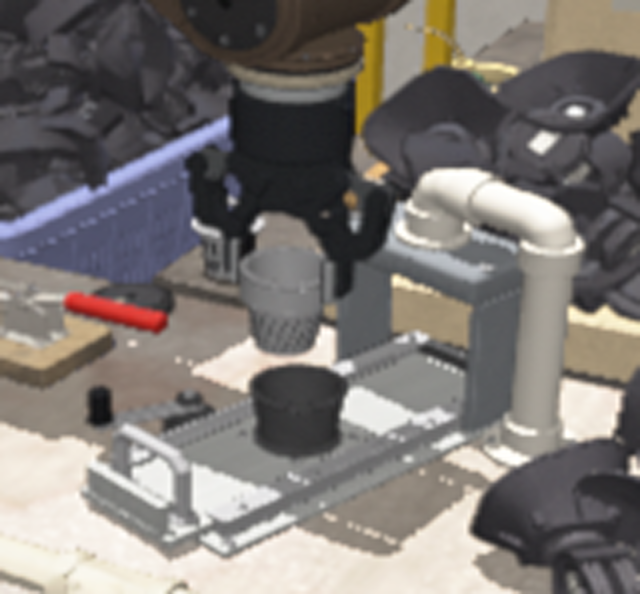

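```bash
python3 - <<'E'
from h import *
c=ld('w8')
for p in [(.673,-.037),(.672,-.036),(.671,-.0365)]:
  a=np.linspace(0,6.283,72);q=np.array([proj(c,[p[0]+.0335*np.cos(t),p[1]+.0335*np.sin(t),.068]) for t in a]);print(p,q.min(0),q.max(0))
circ(c,[187,327,213,341],.1556+.026,.031,[.67,-.047])
cv2.imwrite('pics/w8c.png',cv2.resize(c['pixels'][120:240,190:340],None,fx=5,fy=5,interpolation=cv2.INTER_CUBIC))
E
```

```text
(0.673, -0.037) [219.29524546 142.22383972] [306.54623121 226.46287818]
(0.672, -0.036) [217.9351192 140.8762625] [305.27769913 225.30935783]
(0.671, -0.0365) [216.67062507 141.57563328] [303.94773624 225.89894097]
xy [ 0.6698 -0.0485] bbox [184.9 329.1 213.6 340.4] meas [187, 327, 213, 341]
```

View pics/w8c.png

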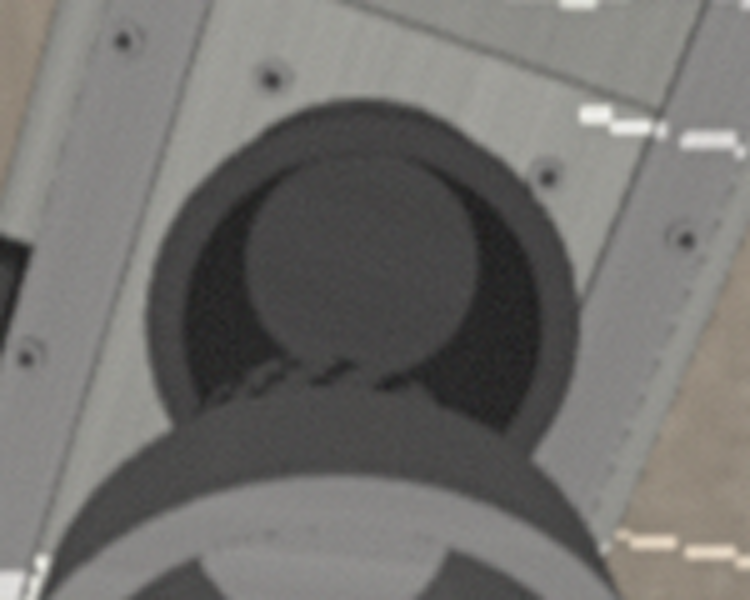

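Request:
drive_tool([
  {"travel": [0,4,-10],"spin": 0,"fingers": 50},
  {"travel": [0,1,-3],"spin": 0,"fingers": 50},
  {"travel": [15,0,0],"spin": 0,"fingers": 50},
  {"travel": [15,0,0],"spin": 0,"fingers": 50},
  {"travel": [0,0,0],"spin": 0,"fingers": 50},
])

```text
t: 6.95
position: [0.6744, -0.0363, 0.1228]
ee_rot: [-110.2, 88.9, 158.7]
contact_force: [-0.1, 0.7, -1.2]
gripper_width: 0.0579
```

```bash
python3 - <<'E'
from h import *
go([.673,-.035,.11],0)
c=grab('wrist','w9');s=grab('side','s9')
cv2.imwrite('pics/s9c.png',cv2.resize(s['pixels'][160:260,200:310],None,fx=6,fy=6,interpolation=cv2.INTER_CUBIC))
E
```

```text
travel [12.9 -1.1 -1.2] spin -0.019 pos [ 0.6744 -0.0363  0.1228] j6 -7.860755338304552
```

View pics/s9c.png

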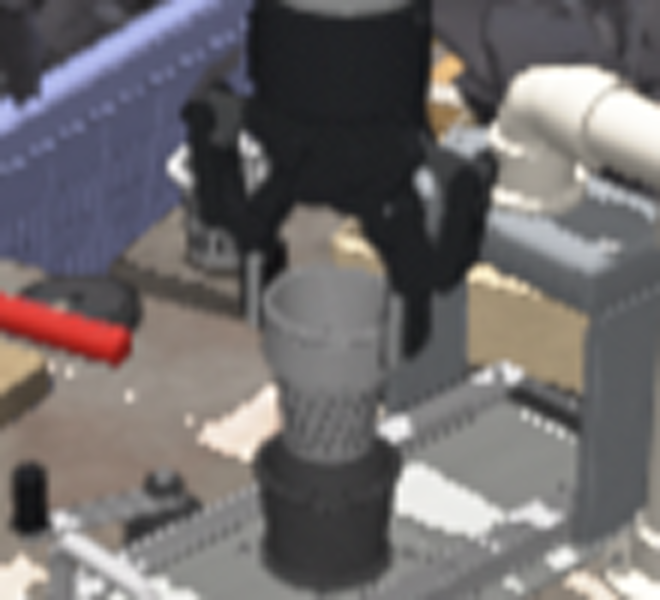

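View pics/w9.png

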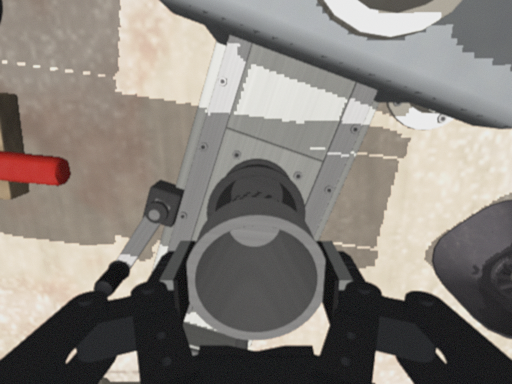

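Request:
drive_tool([
  {"travel": [10,0,0],"spin": 0,"fingers": 50},
  {"travel": [10,0,0],"spin": 0,"fingers": 50},
  {"travel": [10,0,0],"spin": 0,"fingers": 50},
  {"travel": [0,0,0],"spin": 0,"fingers": 50},
])

```text
t: 7.45
position: [0.6748, -0.0365, 0.0925]
ee_rot: [-112.7, 89.1, 156.2]
contact_force: [-0.4, 0.6, -1.0]
gripper_width: 0.0584
```

```bash
python3 - <<'E'
from h import *
go([.673,-.035,.068],0); s=monitor.get_state();print(s['contact_force'],s['ft_torque'])
s=grab('side','s10')
cv2.imwrite('pics/s10c.png',cv2.resize(s['pixels'][160:260,200:310],None,fx=6,fy=6,interpolation=cv2.INTER_CUBIC))
E
```

```text
travel [24.6 -1.5 -1.3] spin -0.019 pos [ 0.6748 -0.0365  0.0925] j6 -7.871648596229181
[-0.4405179   0.55514348 -1.03126321] [0.00602739 0.02648234 0.01898486]
```

View pics/s10c.png

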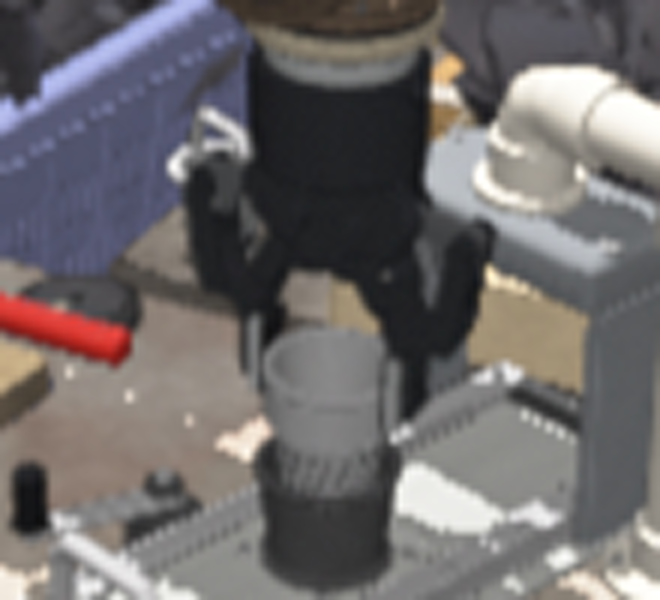

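Request:
drive_tool([
  {"travel": [8,-1.5,-1],"spin": 0,"fingers": 50},
  {"travel": [7,0,0],"spin": 0,"fingers": 50},
  {"travel": [4,0,0],"spin": 0,"fingers": 50},
  {"travel": [0,0,0],"spin": 0,"fingers": 50},
])

```text
t: 7.9
position: [0.6735, -0.0353, 0.0731]
ee_rot: [-114.5, 89.2, 154.4]
contact_force: [0.7, 0.2, -0.1]
gripper_width: 0.0581
```

```bash
python3 - <<'E'
from h import *
go([.673,-.035,.068],0); s=monitor.get_state();print(s['contact_force'],s['ft_torque'])
E
```

```text
travel [ 5.1 -0.5 -0.2] spin -0.019 pos [ 0.6735 -0.0353  0.0731] j6 -7.810029571939948
[ 0.67574287  0.21951257 -0.09725024] [-0.01103932 -0.00750639  0.00307303]
```

Request:
drive_tool([
  {"travel": [2,0,0],"spin": 0,"fingers": 50},
  {"travel": [2,0,0],"spin": 0,"fingers": 50},
  {"travel": [2,0,0],"spin": 0,"fingers": 50},
  {"travel": [0,0,0],"spin": 0,"fingers": 50},
])

```text
t: 8.3
position: [0.6742, -0.0353, 0.0693]
ee_rot: [-118.5, 89.3, 150.5]
contact_force: [-0.7, -0.2, -0.5]
gripper_width: 0.0581
```

```bash
python3 - <<'E'
from h import *
go([.673,-.035,.068],0); s=monitor.get_state();print(s['contact_force'],s['ft_torque'])
s=grab('side','s11')
cv2.imwrite('pics/s11c.png',cv2.resize(s['pixels'][160:260,200:310],None,fx=6,fy=6,interpolation=cv2.INTER_CUBIC))
E
```

```text
travel [ 1.4 -1.2 -0.3] spin -0.019 pos [ 0.6742 -0.0353  0.0693] j6 -7.814785969153208
[-0.65767684 -0.15004476 -0.49733064] [ 0.08486337 -0.00465586  0.01540399]
```

View pics/s11c.png

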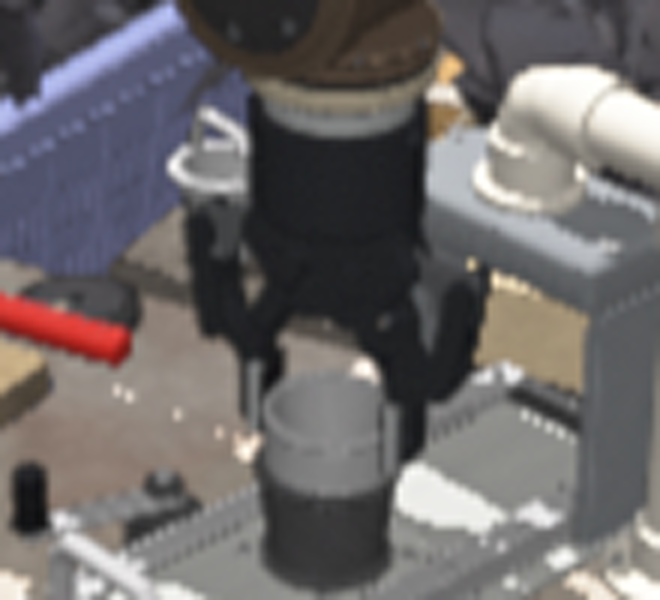

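Request:
drive_tool([
  {"travel": [1.5,0,0],"spin": 0,"fingers": 50},
  {"travel": [1.5,0,0],"spin": 0,"fingers": 50},
  {"travel": [0,0,0],"spin": 0,"fingers": 50},
])

```text
t: 8.65
position: [0.6746, -0.0353, 0.0692]
ee_rot: [-123.6, 89.5, 145.3]
contact_force: [-0.5, -0.0, -0.7]
gripper_width: 0.0583
```

Request:
drive_tool([
  {"travel": [4,-1,0],"spin": 0,"fingers": 50},
  {"travel": [4,0,0],"spin": 0,"fingers": 50},
])

```text
t: 8.85
position: [0.6755, -0.0354, 0.0683]
ee_rot: [179.8, 89.8, 88.8]
contact_force: [-21.3, 0.3, 47.7]
gripper_width: 0.0582
```

Request:
drive_tool([
  {"travel": [-1,-2,0],"spin": 0,"fingers": 50},
  {"travel": [0,0,0],"spin": 0,"fingers": 70},
  {"travel": [0,0,0],"spin": 0,"fingers": 85},
  {"travel": [0,0,0],"spin": 0,"fingers": 85},
  {"travel": [0,0,0],"spin": 0,"fingers": 85},
])

```text
t: 9.35
position: [0.6738, -0.0354, 0.0696]
ee_rot: [158.2, 89.8, 67.2]
contact_force: [-0.4, -0.5, -0.0]
gripper_width: 0.0847
```

```bash
python3 - <<'E'
from h import *
go([.673,-.035,.068],0); s=monitor.get_state();print(s['contact_force'],s['ft_torque'])
s=grab('side','s12');w=grab('wrist','w12')
cv2.imwrite('pics/s12c.png',cv2.resize(s['pixels'][160:260,200:310],None,fx=6,fy=6,interpolation=cv2.INTER_CUBIC))
E
```

```text
travel [ 1.6 -0.8 -0.4] spin -0.018 pos [ 0.6738 -0.0354  0.0696] j6 -7.856542288691411
[-0.37194744 -0.52753593 -0.01489433] [ 0.00213906 -0.03179444  0.0289731 ]
```

View pics/s12c.png

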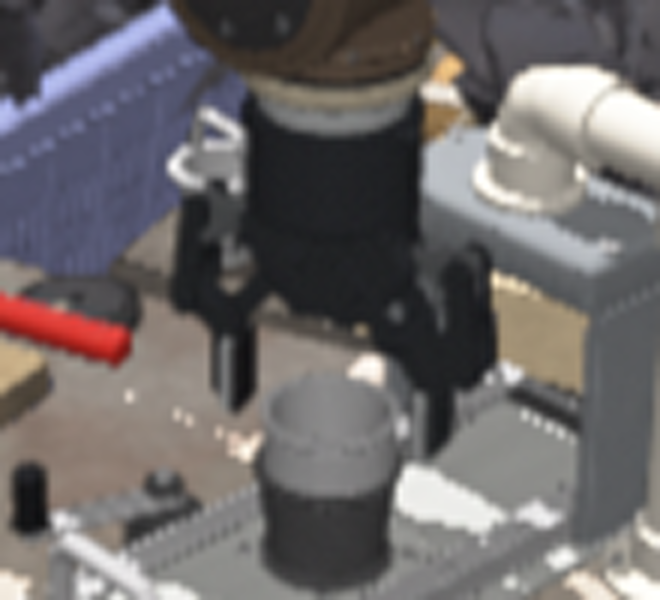

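View pics/w12.png

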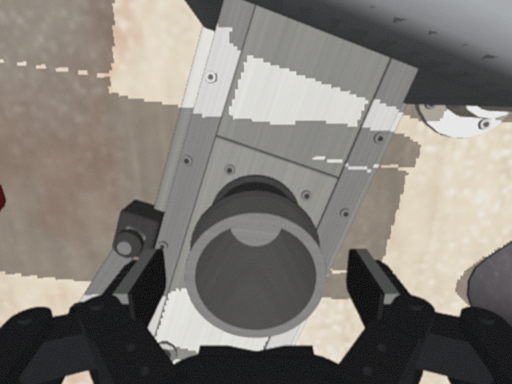

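Request:
drive_tool([
  {"travel": [-15,0,0],"spin": 0,"fingers": 85},
  {"travel": [-35,0,0],"spin": 0,"fingers": 85},
  {"travel": [-50,0,0],"spin": 0,"fingers": 85},
  {"travel": [-40,0,0],"spin": 0,"fingers": 85},
  {"travel": [0,-40,0],"spin": 0,"fingers": 85},
  {"travel": [0,-40,0],"spin": 0,"fingers": 85},
  {"travel": [0,-40,-10],"spin": 0,"fingers": 85},
  {"travel": [0,-25,-30],"spin": 0,"fingers": 85},
  {"travel": [0,-10,-45],"spin": 0,"fingers": 85},
  {"travel": [0,-10,-45],"spin": 0,"fingers": 85},
  {"travel": [0,0,-20],"spin": 0,"fingers": 85},
  {"travel": [0,0,0],"spin": 0,"fingers": 85},
])

```text
t: 10.65
position: [0.5058, 0.1205, 0.2269]
ee_rot: [104.2, 89.2, 13.0]
contact_force: [-0.3, -0.2, 0.1]
gripper_width: 0.085
```

```bash
python3 - <<'E'
from h import *
go([.4795,.2215,.12],65);axes()
w=grab('wrist','w13');t=grab('top','t13')
cv2.imwrite('pics/t13c.png',cv2.resize(t['pixels'][130:190,290:350],None,fx=8,fy=8,interpolation=cv2.INTER_CUBIC))
E
```

```text
travel [ 106.8  -29.9 -100.1] spin -1.156 pos [0.5058 0.1205 0.2269] j6 7.237730696175194
[[ 0.013  1.    -0.021]
 [ 0.003 -0.021 -1.   ]
 [-1.     0.013 -0.003]]
```

View pics/w13.png

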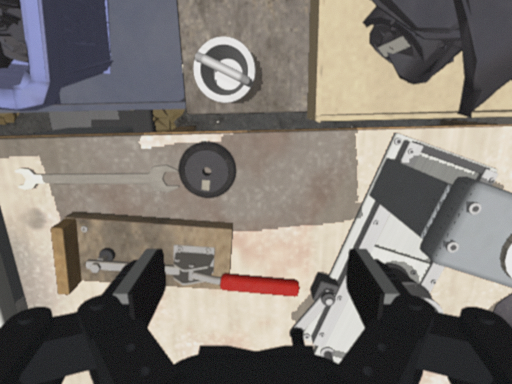

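View pics/t13c.png

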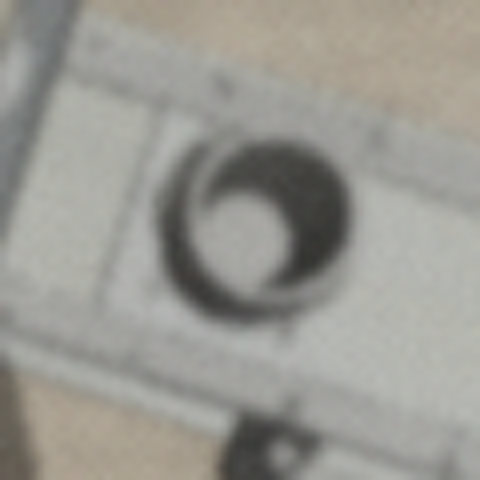

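```bash
python3 - <<'E'
from h import *
t=ld('t13');print(proj(t,[.673,-.0355,.094]),proj(t,[.673,-.0355,.068]),'meas',290+270/8,130+222/8)
c=ld('w13');a=ray(c,199,59,.077);b=ray(c,249,80,.077);d=b-a;print(a,b,(a+b)/2,np.degrees(np.arctan2(d[1],d[0])),np.linalg.norm(d))
circ(c,[193,256,36,105],.054,.029,[.48,.22])
cv2.imwrite('pics/w13c.png',cv2.resize(c['pixels'][20:120,170:280],None,fx=6,fy=6,interpolation=cv2.INTER_CUBIC))
E
```

```text
[324.07743943 156.13032299] [322.32768057 157.5283385 ] meas 323.75 157.75
[0.45997824 0.22894485 0.077     ] [0.50284282 0.21094113 0.077     ] [0.48141053 0.21994299 0.077     ] -22.78309123893942 0.04649200309478086
xy [0.4798 0.2203] bbox [193.8 255.2  37.7 103.3] meas [193, 256, 36, 105]
```

View pics/w13c.png

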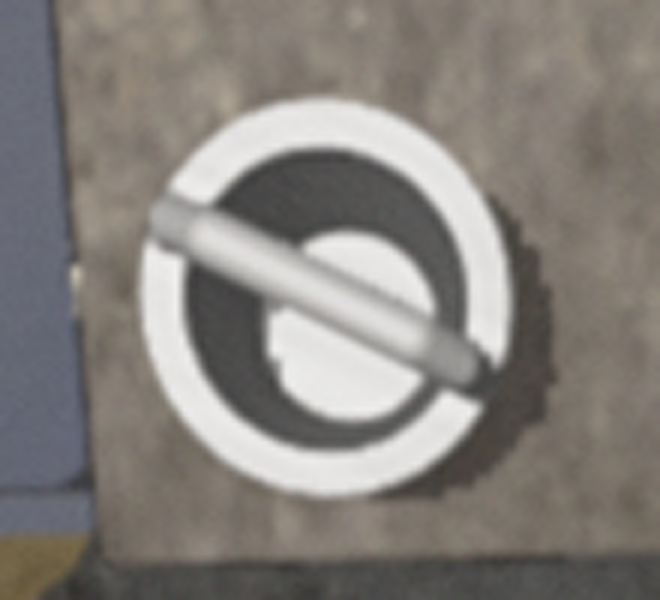

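```bash
python3 - <<'E'
from h import *
t=ld('top0');s=ld('side0')
cv2.imwrite('pics/bin.png',np.vstack([cv2.resize(s['pixels'][110:230,150:300],None,fx=4,fy=2.4),cv2.resize(t['pixels'][200:320,180:330],None,fx=4,fy=2.4)]))
def tri(a,b):
    P=lambda c:c['mtx']@np.c_[c['R'],np.ravel(c['t'])]
    X=cv2.triangulatePoints(P(t),P(s),np.array(a,float).reshape(2,1),np.array(b,float).reshape(2,1));return (X[:3]/X[3]).ravel()
print(tri((245,299),(267,141)))
E
```

```text
[0.4794261  0.23763    0.23773086]
```

View pics/bin.png

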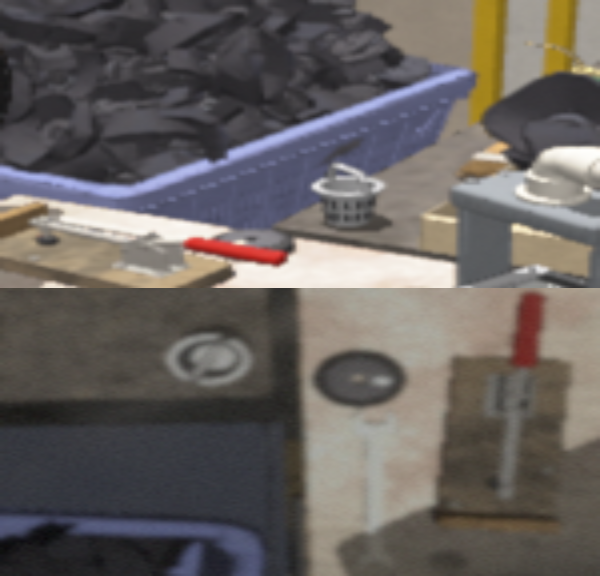

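```bash
python3 - <<'E'
from h import *
t=ld('top0');s=ld('side0')
def tri(a,b):
    P=lambda c:c['mtx']@np.c_[c['R'],np.ravel(c['t'])]
    X=cv2.triangulatePoints(P(t),P(s),np.array(a,float).reshape(2,1),np.array(b,float).reshape(2,1));return (X[:3]/X[3]).ravel()
print(tri((245,299),(187,188)))
print(tri((110,288),(240,153)))
for z in (0,-.1,-.2,.05,.1): 
   X=ray(t,150,288,z); print(z,X,proj(s,X))
E
```

```text
[0.2893657  0.19643233 0.0177756 ]
[0.31076211 0.56768828 0.01293561]
0 [0.31397529 0.4637103  0.        ] [229.60923287 165.44149453]
-0.1 [ 0.29403674  0.49244139 -0.1       ] [229.09959308 184.69240039]
-0.2 [ 0.27409819  0.52117249 -0.2       ] [228.62919894 202.4608588 ]
0.05 [0.32394457 0.44934475 0.05      ] [229.88033742 155.20091252]
0.1 [0.33391385 0.4349792  0.1       ] [230.16324359 144.51454102]
```

Request:
drive_tool([
  {"travel": [0,-8,-33],"spin": 0,"fingers": 45},
  {"travel": [10,-8,-33],"spin": 0,"fingers": 45},
  {"travel": [20,-8,-30],"spin": 0,"fingers": 45},
  {"travel": [10,0,0],"spin": -0.147,"fingers": 45},
  {"travel": [0,0,0],"spin": -0.147,"fingers": 45},
  {"travel": [0,0,0],"spin": -0.147,"fingers": 45},
  {"travel": [0,0,0],"spin": -0.147,"fingers": 45},
  {"travel": [0,0,0],"spin": -0.147,"fingers": 45},
  {"travel": [0,0,0],"spin": -0.147,"fingers": 45},
  {"travel": [0,0,0],"spin": -0.147,"fingers": 45},
  {"travel": [0,0,0],"spin": -0.147,"fingers": 45},
  {"travel": [0,0,0],"spin": 0,"fingers": 45},
  {"travel": [0,0,0],"spin": 0,"fingers": 45},
])

```text
t: 12.05
position: [0.4914, 0.2018, 0.1872]
ee_rot: [24.6, 89.2, 1.2]
contact_force: [0.4, -0.4, -0.1]
gripper_width: 0.0448
```

```bash
python3 - <<'E'
from h import *
go([.4805,.2203,.12],66.5);axes()
w=grab('wrist','w14')
E
```

```text
travel [ 67.   12.2 -18.2] spin 0.002 pos [0.4914 0.2018 0.1872] j6 -51.13865729190198
[[ 0.014  0.397  0.918]
 [ 0.     0.918 -0.397]
 [-1.     0.006  0.013]]
```

View pics/w14.png

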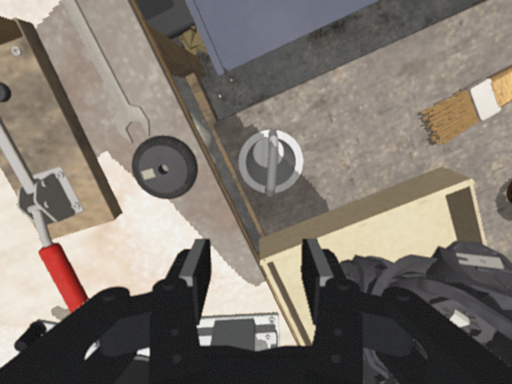

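```bash
python3 - <<'E'
from h import *
c=ld('w14')
cv2.imwrite('pics/w14c.png',cv2.resize(c['pixels'][110:210,220:320],None,fx=6,fy=6,interpolation=cv2.INTER_CUBIC))
a=ray(c,270,134,.077);b=ray(c,271,192,.077);print((a+b)/2,np.degrees(np.arctan2(*(b-a)[1::-1])));circ(c,[237,304,130,195],.054,.029,[.48,.22])
E
```

```text
[0.47573822 0.22193811 0.077     ] -21.573701847151955
xy [0.4805 0.2212] bbox [238.3 302.7 130.8 194.2] meas [237, 304, 130, 195]
```

View pics/w14c.png

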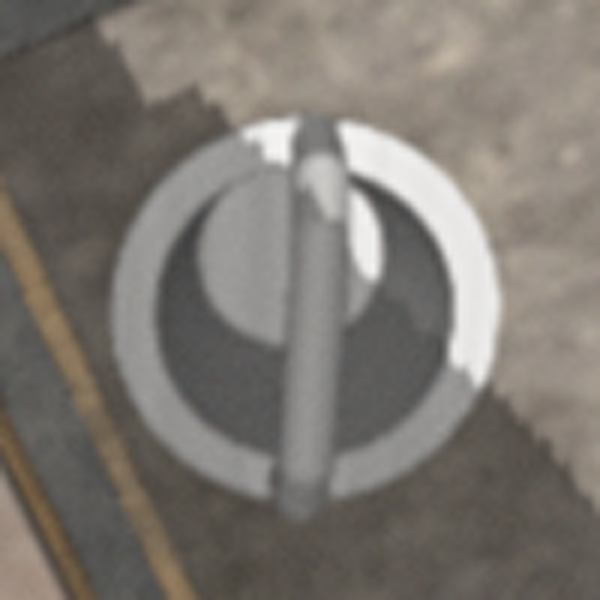

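Request:
drive_tool([
  {"travel": [20,7,-10],"spin": 0,"fingers": 45},
  {"travel": [25,6,-9],"spin": 0,"fingers": 45},
  {"travel": [15,0,0],"spin": 0,"fingers": 45},
  {"travel": [0,0,0],"spin": 0,"fingers": 45},
  {"travel": [0,0,0],"spin": 0,"fingers": 45},
])

```text
t: 12.6
position: [0.4812, 0.2205, 0.1265]
ee_rot: [26.9, 89.1, 2.5]
contact_force: [-0.6, 0.0, 0.4]
gripper_width: 0.0447
```

```bash
python3 - <<'E'
from h import *
go([.4805,.2212,.062],66.5)
w=grab('wrist','w15');s=grab('side','s15')
cv2.imwrite('pics/s15c.png',cv2.resize(s['pixels'][110:230,180:300],None,fx=5,fy=5,interpolation=cv2.INTER_CUBIC))
E
```

```text
travel [64.4 -0.2 -1.9] spin -0.015 pos [0.4812 0.2205 0.1265] j6 -47.748580546231445
```

View pics/w15.png

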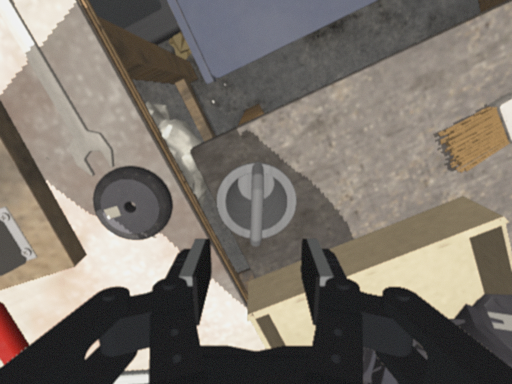

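View pics/s15c.png

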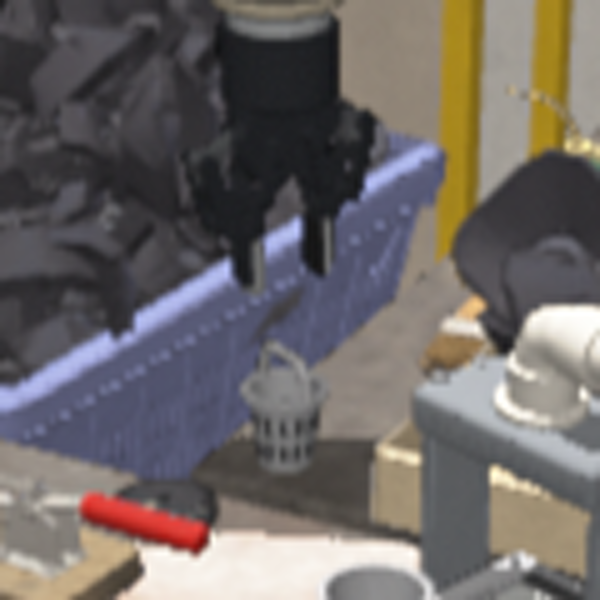

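```bash
python3 - <<'E'
from h import *
c=ld('w15');circ(c,[217,297,162,241],.054,.029,[.48,.22])
E
```

```text
xy [0.4804 0.2219] bbox [217.3 296.7 164.  239. ] meas [217, 297, 162, 241]
```

Request:
drive_tool([
  {"travel": [25,0,-2],"spin": 0,"fingers": 45},
  {"travel": [25,0,0],"spin": 0,"fingers": 45},
  {"travel": [8,0,0],"spin": 0,"fingers": 45},
  {"travel": [0,0,0],"spin": 0,"fingers": 45},
  {"travel": [0,0,0],"spin": 0,"fingers": 45},
])

```text
t: 13.2
position: [0.4836, 0.2217, 0.0721]
ee_rot: [32.4, 88.5, 7.8]
contact_force: [0.3, 0.1, 0.2]
gripper_width: 0.0453
```

```bash
python3 - <<'E'
from h import *
go([.4805,.2212,.062],66.5)
s=grab('side','s16')
cv2.imwrite('pics/s16c.png',cv2.resize(s['pixels'][110:230,180:300],None,fx=5,fy=5,interpolation=cv2.INTER_CUBIC))
E
```

```text
travel [10.  -1.8 -2.9] spin -0.018 pos [0.4836 0.2217 0.0721] j6 -47.45676375013093
```

View pics/s16c.png

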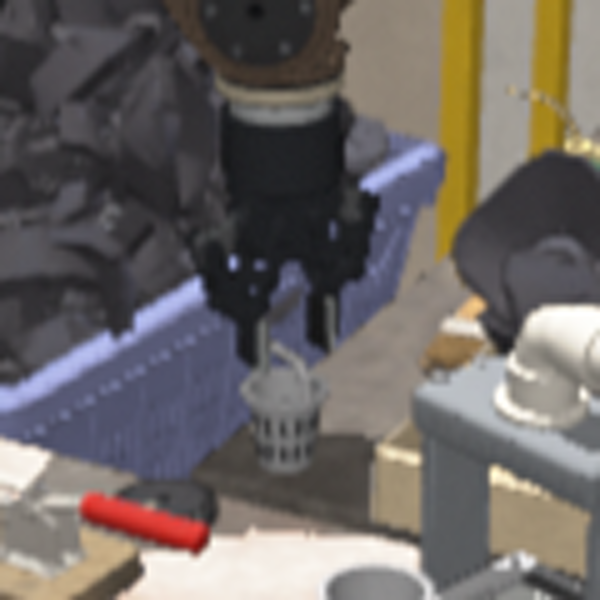

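Request:
drive_tool([
  {"travel": [6,-1.5,-3],"spin": 0,"fingers": 45},
  {"travel": [4,0,0],"spin": 0,"fingers": 45},
  {"travel": [0,0,0],"spin": 0,"fingers": 20},
  {"travel": [0,0,0],"spin": 0,"fingers": 3},
  {"travel": [0,0,0],"spin": 0,"fingers": 3},
  {"travel": [0,0,0],"spin": 0,"fingers": 3},
  {"travel": [0,0,0],"spin": 0,"fingers": 3},
  {"travel": [0,0,0],"spin": 0,"fingers": 3},
])

```text
t: 14.05
position: [0.4812, 0.2219, 0.0637]
ee_rot: [33.6, 88.3, 9.1]
contact_force: [0.8, 0.2, -0.4]
gripper_width: 0.0055
```

```bash
python3 - <<'E'
from h import *
go([.4805,.2212,.062],66.5);axes()
s=grab('side','s17')
cv2.imwrite('pics/s17c.png',cv2.resize(s['pixels'][110:230,180:300],None,fx=5,fy=5,interpolation=cv2.INTER_CUBIC))
E
```

```text
travel [ 1.6 -1.  -0.4] spin -0.018 pos [0.4812 0.2219 0.0637] j6 -47.318067840721696
[[ 0.029  0.415  0.909]
 [ 0.005  0.91  -0.415]
 [-1.     0.016  0.025]]
```

View pics/s17c.png

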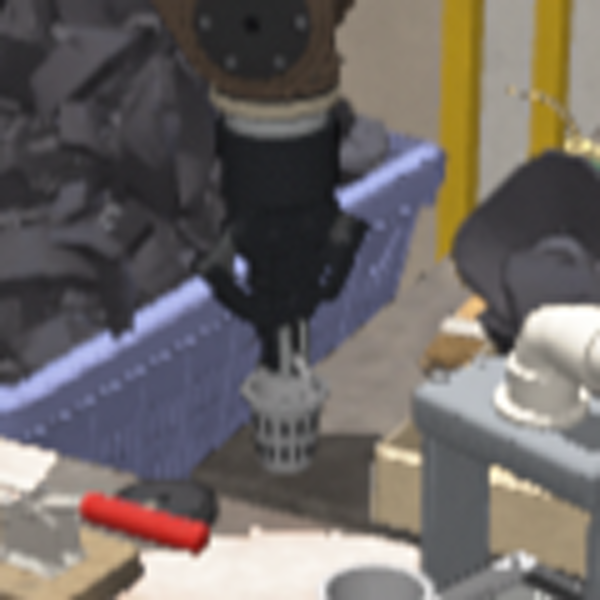

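Request:
drive_tool([
  {"travel": [-20,0,0],"spin": 0,"fingers": 2},
  {"travel": [-45,0,0],"spin": 0,"fingers": 2},
  {"travel": [-50,0,0],"spin": 0,"fingers": 2},
  {"travel": [-25,0,0],"spin": 0,"fingers": 2},
  {"travel": [0,-37,25],"spin": 0,"fingers": 2},
  {"travel": [0,-37,25],"spin": 0,"fingers": 2},
  {"travel": [0,-37,25],"spin": 0,"fingers": 2},
  {"travel": [0,-37,25],"spin": 0,"fingers": 2},
  {"travel": [0,-37,25],"spin": 0,"fingers": 2},
  {"travel": [0,0,0],"spin": 0,"fingers": 2},
])

```text
t: 15.1
position: [0.5145, -0.0057, 0.2094]
ee_rot: [30.8, 88.3, 6.5]
contact_force: [0.8, 1.0, -1.5]
gripper_width: 0.0055
```

```bash
python3 - <<'E'
from h import *
go([.673,-.1,.2],66.5);axes()
s=grab('side','s18');grab('wrist','w18')
E
```

```text
travel [ 13.7 -21.1 183. ] spin -0.013 pos [ 0.5145 -0.0057  0.2094] j6 -74.29822292998892
[[ 0.029  0.41   0.911]
 [ 0.003  0.912 -0.411]
 [-1.     0.015  0.025]]
```

View pics/s18.png

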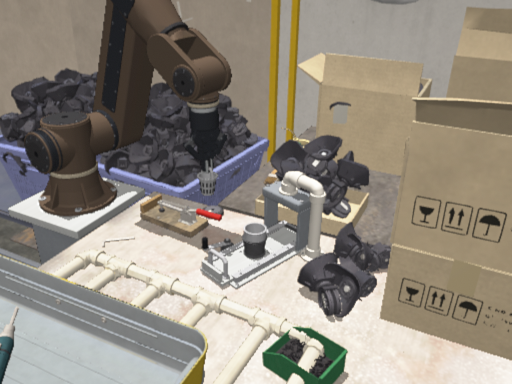

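View pics/w18.png

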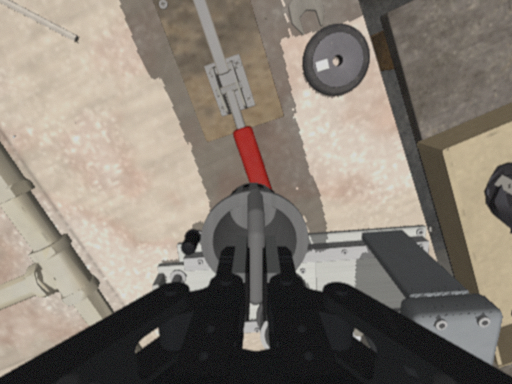

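```bash
python3 - <<'E'
from h import *
c=ld('w12');circ(c,[185,328,213,337],.094,.031,[.673,-.035])
cv2.imwrite('pics/w12c.png',cv2.resize(c['pixels'][190:350,170:340],None,fx=4,fy=3.6,interpolation=cv2.INTER_CUBIC))
c=ld('s18');
cv2.imwrite('pics/s18c.png',cv2.resize(c['pixels'][160:260,180:290],None,fx=6,fy=6,interpolation=cv2.INTER_CUBIC))
E
```

```text
xy [ 0.6732 -0.0362] bbox [185.2 327.8 212.3 337.7] meas [185, 328, 213, 337]
```

View pics/w12c.png

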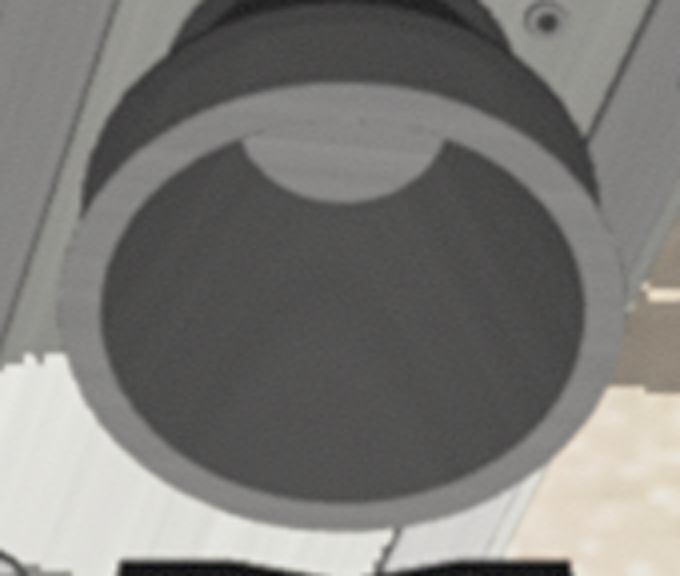

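View pics/s18c.png

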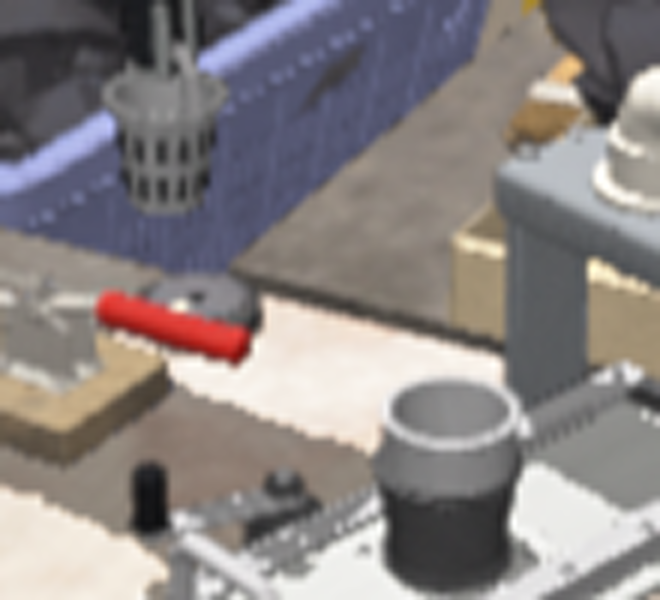

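Request:
drive_tool([
  {"travel": [3,9,38],"spin": 0,"fingers": 2},
  {"travel": [3,9,38],"spin": 0,"fingers": 2},
  {"travel": [3,9,38],"spin": 0,"fingers": 2},
  {"travel": [3,9,38],"spin": 0,"fingers": 2},
  {"travel": [0,0,0],"spin": 0,"fingers": 2},
  {"travel": [0,0,0],"spin": 0,"fingers": 2},
])

```text
t: 15.8
position: [0.6701, -0.0227, 0.1995]
ee_rot: [38.6, 88.6, 15.0]
contact_force: [-0.8, 0.1, -1.4]
gripper_width: 0.0057
```

```bash
python3 - <<'E'
from h import *
go([.673,-.0362,.15],66.5);axes()
s=grab('side','s19');w=grab('wrist','w19')
cv2.imwrite('pics/s19c.png',cv2.resize(s['pixels'][150:260,190:310],None,fx=5,fy=5,interpolation=cv2.INTER_CUBIC))
E
```

```text
travel [ 49.4 -12.    7.2] spin -0.003 pos [ 0.6701 -0.0227  0.1995] j6 -74.41286717519435
[[ 0.023  0.401  0.916]
 [ 0.006  0.916 -0.402]
 [-1.     0.015  0.019]]
```

View pics/s19c.png

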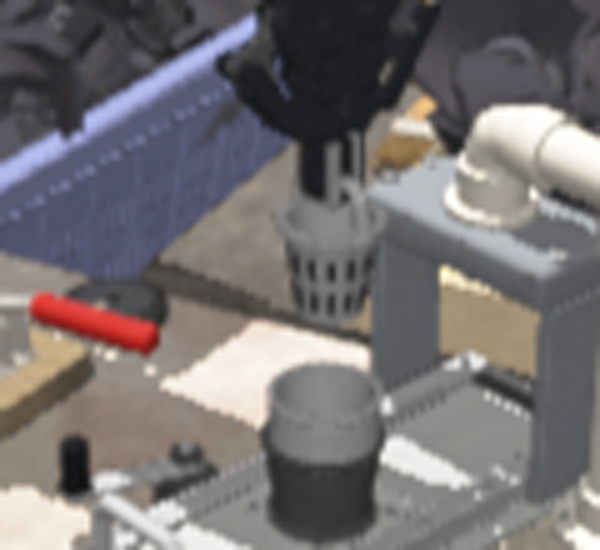

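View pics/w19.png

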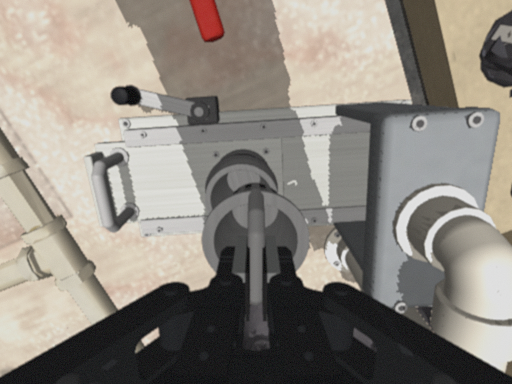

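Request:
drive_tool([
  {"travel": [0,-10,6],"spin": 0,"fingers": 2},
  {"travel": [10,-3,0],"spin": 0,"fingers": 2},
  {"travel": [10,0,0],"spin": 0,"fingers": 2},
  {"travel": [8,0,0],"spin": 0,"fingers": 2},
  {"travel": [0,0,0],"spin": 0,"fingers": 2},
  {"travel": [0,0,0],"spin": 0,"fingers": 2},
])

```text
t: 16.5
position: [0.6682, -0.0373, 0.1702]
ee_rot: [38.8, 88.6, 15.1]
contact_force: [-0.5, 0.2, -1.5]
gripper_width: 0.0054
```

```bash
python3 - <<'E'
from h import *
go([.674,-.036,.15],66.5);axes()
s=grab('side','s20');w=grab('wrist','w20')
cv2.imwrite('pics/s20c.png',cv2.resize(s['pixels'][150:260,190:310],None,fx=5,fy=5,interpolation=cv2.INTER_CUBIC))
E
```

```text
travel [20.3  3.2  4.4] spin -0.003 pos [ 0.6682 -0.0373  0.1702] j6 -75.7713042491831
[[ 0.023  0.401  0.916]
 [ 0.006  0.916 -0.401]
 [-1.     0.015  0.019]]
```

View pics/s20c.png

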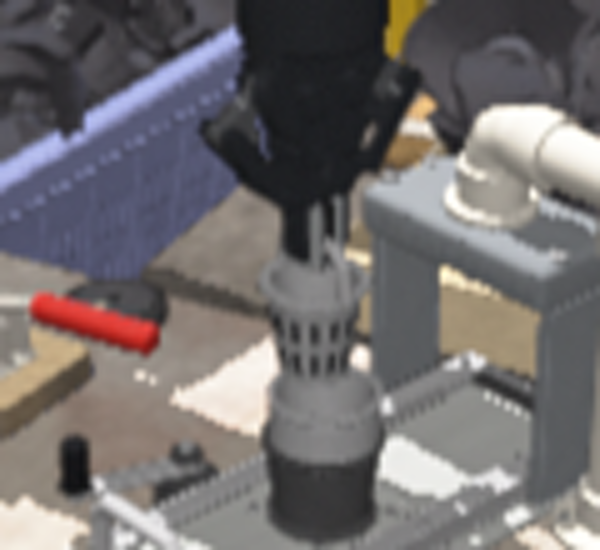

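View pics/w20.png

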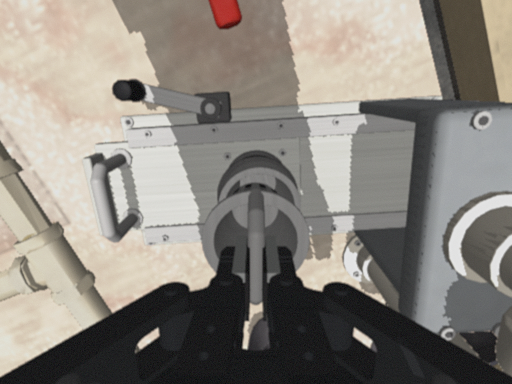

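Request:
drive_tool([
  {"travel": [0,3,5],"spin": 0,"fingers": 2},
  {"travel": [12,0,0],"spin": 0,"fingers": 2},
  {"travel": [10,0,0],"spin": 0,"fingers": 2},
  {"travel": [0,0,0],"spin": 0,"fingers": 2},
])

```text
t: 17.0
position: [0.6755, -0.0361, 0.1473]
ee_rot: [37.2, 88.5, 13.6]
contact_force: [0.9, 0.4, -1.6]
gripper_width: 0.0056
```

```bash
python3 - <<'E'
from h import *
go([.674,-.036,.108],66.5);print(monitor.get_state()['contact_force'])
s=grab('side','s21');w=grab('wrist','w21')
cv2.imwrite('pics/s21c.png',cv2.resize(s['pixels'][150:260,190:310],None,fx=5,fy=5,interpolation=cv2.INTER_CUBIC))
E
```

```text
travel [39.2 -1.1 -2.2] spin -0.002 pos [ 0.6755 -0.0361  0.1473] j6 -75.6203313888175
[ 0.90273132  0.41367989 -1.64050214]
```

View pics/s21c.png

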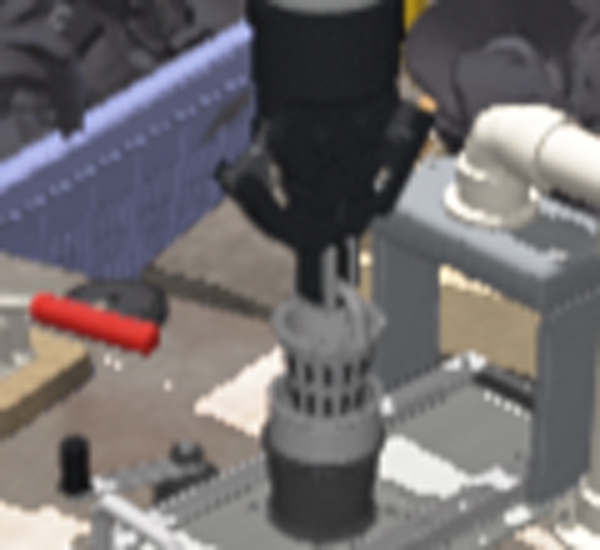

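View pics/w21.png

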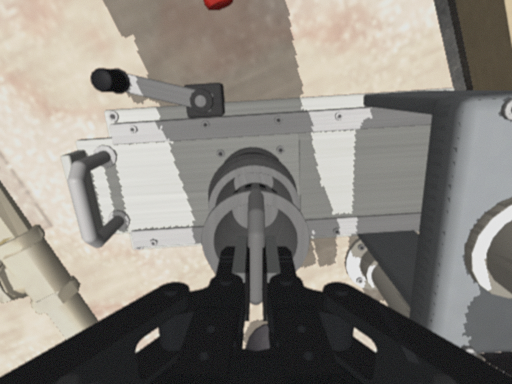

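Request:
drive_tool([
  {"travel": [6,-1,-3.5],"spin": 0,"fingers": 2},
  {"travel": [8,0,0],"spin": 0,"fingers": 2},
  {"travel": [8,0,0],"spin": 0,"fingers": 2},
  {"travel": [0,0,0],"spin": 0,"fingers": 2},
])

```text
t: 17.5
position: [0.6725, -0.0355, 0.125]
ee_rot: [35.7, 88.4, 12.0]
contact_force: [-0.2, 0.2, -2.5]
gripper_width: 0.006
```

```bash
python3 - <<'E'
from h import *
go([.6735,-.036,.108],66.5);print(monitor.get_state()['contact_force'])
s=grab('side','s22');w=grab('wrist','w22')
cv2.imwrite('pics/s22c.png',cv2.resize(s['pixels'][150:260,190:310],None,fx=5,fy=5,interpolation=cv2.INTER_CUBIC))
E
```

```text
travel [17.  -0.3  0.7] spin -0.002 pos [ 0.6725 -0.0355  0.125 ] j6 -75.6525290101106
[-0.17209252  0.24244771 -2.45786931]
```

View pics/s22c.png

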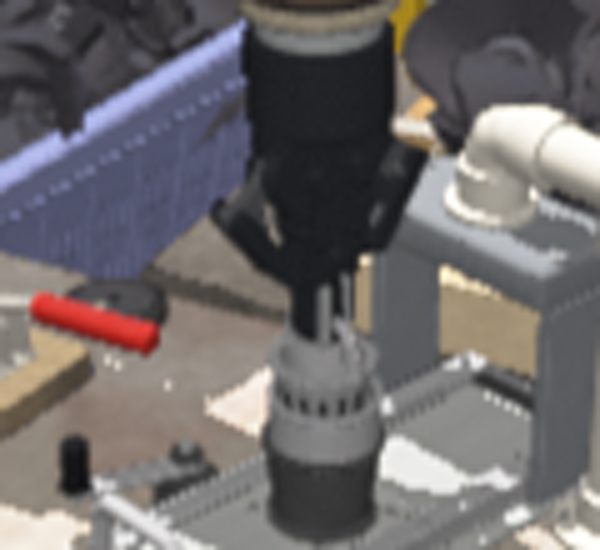

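Request:
drive_tool([
  {"travel": [6,0,1],"spin": 0,"fingers": 2},
  {"travel": [6,0,0],"spin": 0,"fingers": 2},
  {"travel": [0,0,0],"spin": 0,"fingers": 2},
])

```text
t: 17.9
position: [0.6747, -0.0361, 0.1137]
ee_rot: [33.9, 88.3, 10.2]
contact_force: [0.6, -0.6, -0.8]
gripper_width: 0.005
```

```bash
python3 - <<'E'
from h import *
go([.6735,-.036,.108],66.5);print(monitor.get_state()['contact_force'])
s=grab('side','s23')
cv2.imwrite('pics/s23c.png',cv2.resize(s['pixels'][150:260,190:310],None,fx=5,fy=5,interpolation=cv2.INTER_CUBIC))
E
```

```text
travel [ 5.7 -0.5 -1.3] spin -0.002 pos [ 0.6747 -0.0361  0.1137] j6 -75.68807707647322
[ 0.60731779 -0.59005635 -0.82695208]
```

View pics/s23c.png

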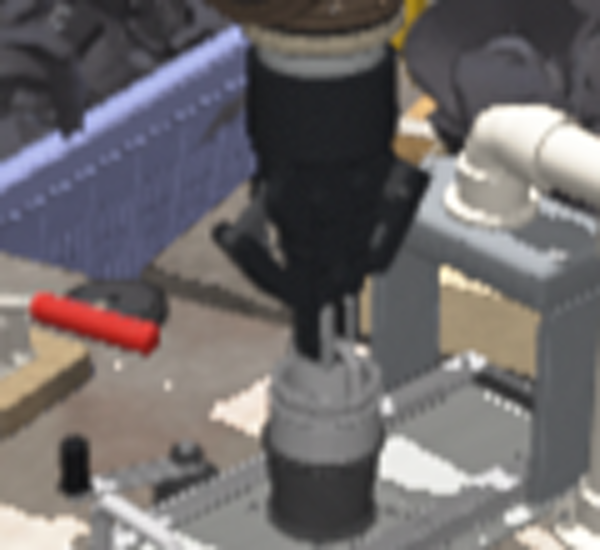

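Request:
drive_tool([
  {"travel": [3,0,-1],"spin": 0,"fingers": 2},
  {"travel": [3,0,0],"spin": 0,"fingers": 2},
  {"travel": [0,0,0],"spin": 0,"fingers": 2},
])

```text
t: 18.25
position: [0.6745, -0.0355, 0.1091]
ee_rot: [32.9, 88.2, 9.2]
contact_force: [-1.3, 0.4, 2.4]
gripper_width: 0.0056
```

Request:
drive_tool([
  {"travel": [3,0,-1],"spin": 0,"fingers": 2},
])

```text
t: 18.35
position: [0.6748, -0.0352, 0.1083]
ee_rot: [31.1, 88.0, 7.5]
contact_force: [-4.5, 0.9, 29.3]
gripper_width: 0.0058
```

Request:
drive_tool([
  {"travel": [-0.5,0,-1],"spin": 0,"fingers": 2},
  {"travel": [0,0,0],"spin": 0,"fingers": 15},
  {"travel": [0,0,0],"spin": 0,"fingers": 30},
  {"travel": [0,0,0],"spin": 0,"fingers": 30},
  {"travel": [0,0,0],"spin": 0,"fingers": 30},
])

```text
t: 18.85
position: [0.6744, -0.0349, 0.1095]
ee_rot: [30.0, 87.8, 6.3]
contact_force: [-0.1, -0.1, 0.5]
gripper_width: 0.0302
```

Request:
drive_tool([
  {"travel": [-20,0,0],"spin": 0,"fingers": 30},
  {"travel": [-45,0,0],"spin": 0,"fingers": 30},
  {"travel": [-40,0,0],"spin": 0,"fingers": 30},
  {"travel": [0,-30,-30],"spin": 0,"fingers": 0},
  {"travel": [0,-40,-25],"spin": 0,"fingers": 0},
  {"travel": [0,-40,0],"spin": 0,"fingers": 0},
  {"travel": [0,0,0],"spin": 0,"fingers": 0},
])

```text
t: 19.55
position: [0.5732, -0.1153, 0.2131]
ee_rot: [29.6, 87.9, 6.2]
contact_force: [-0.2, 1.0, 0.7]
gripper_width: -0.0001
```

```bash
python3 - <<'E'
from h import *
go([.6735,-.036,.108],66.5)
s=grab('side','s24');w=grab('wrist','w24');t=grab('top','t24')
cv2.imwrite('pics/s24c.png',cv2.resize(s['pixels'][160:260,190:310],None,fx=6,fy=6,interpolation=cv2.INTER_CUBIC))
cv2.imwrite('pics/t24c.png',cv2.resize(t['pixels'][120:220,250:380],None,fx=6,fy=6,interpolation=cv2.INTER_CUBIC))
E
```

```text
travel [108.9 110.8  57. ] spin 0.001 pos [ 0.5732 -0.1153  0.2131] j6 -85.34664376621987
```

View pics/s24c.png

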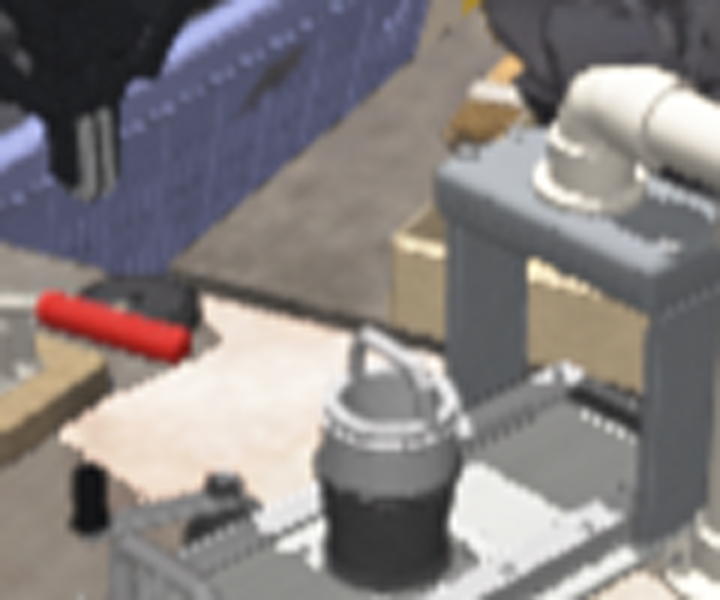

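View pics/t24c.png

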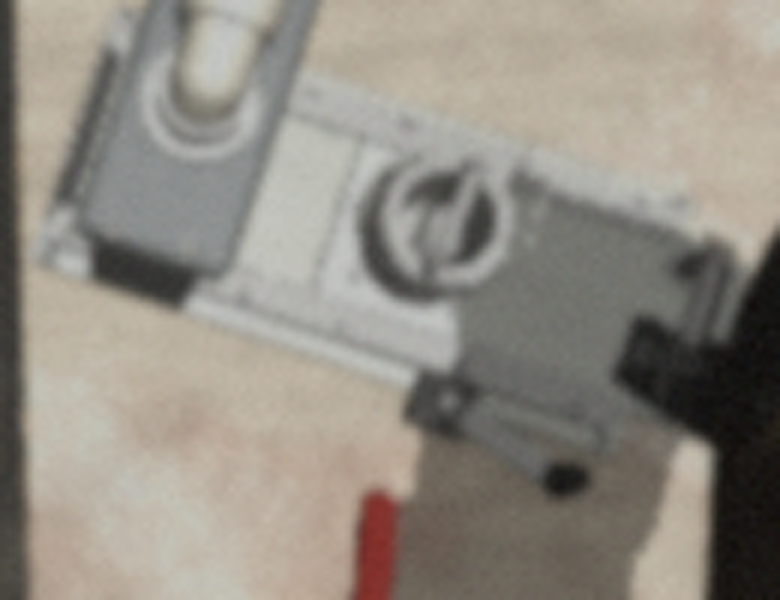

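View pics/w24.png

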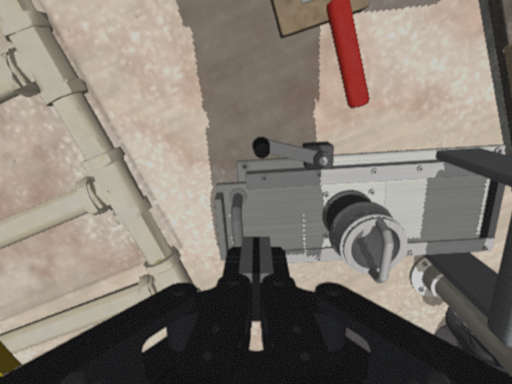

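```bash
python3 - <<'E'
from h import *
s=ld('s24');print('bail',proj(s,[.673,-.036,.125]),190+390/6,160+345/6)
a=np.linspace(0,6.283,72);q=np.array([proj(s,[.673+.029*np.cos(t),-.036+.029*np.sin(t),.098]) for t in a]);print(q.min(0),q.max(0),'meas',190+325/6,160+372/6,190+468/6,160+448/6)
c=ld('w24');im=c['pixels']
cv2.imwrite('pics/w24c.png',cv2.resize(im[120:300,200:512],None,fx=2.5,fy=2.5,interpolation=cv2.INTER_CUBIC))
E
```

```text
bail [255.66872456 217.66571148] 255.0 217.5
[244.44935441 220.89859057] [266.6501084  232.52792688] meas 244.16666666666666 222.0 268.0 234.66666666666669
```

View pics/w24c.png

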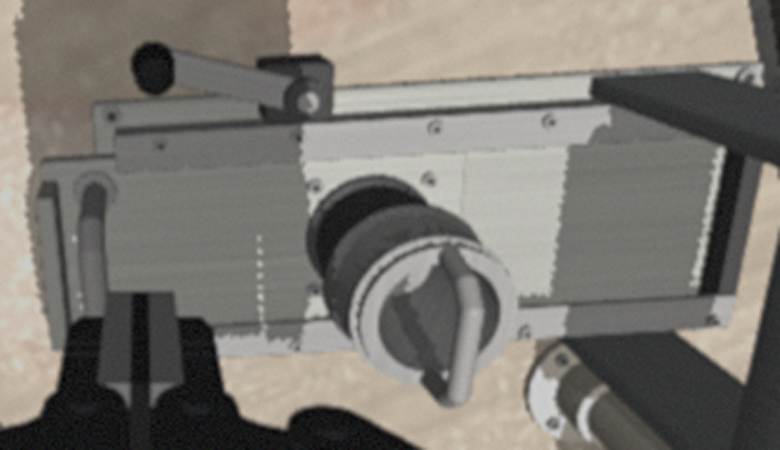

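```bash
python3 - <<'E'
from h import *
c=ld('w24');f=lambda x,y:(200+x/2.5,120+y/2.5)
for (a,b,z) in [((115,129),(590,104),.025),((118,171),(610,143),.025),((95,103),(760,64),.008),((215,357),(735,325),.025)]:
    A=ray(c,*f(*a),z);B=ray(c,*f(*b),z);d=B-A;print(A[:2],B[:2],np.degrees(np.arctan2(d[1],d[0])))
print('knob',ray(c,*f(153,62),.063),'pivot',ray(c,*f(308,102),.036),'bar',ray(c,*f(93,200),.0755), 'corner plate',ray(c,*f(760,64),.008))
c=ld('w7');f=lambda x,y:(110+x/2.8,y/2.7)
print('knob',ray(c,*f(48,430),.063),'pivot',ray(c,*f(188,240),.036))
E
```

```text
[ 0.57704627 -0.12366098] [0.64977415 0.07009798] 69.4262587417075
[ 0.59511057 -0.1302454 ] [0.67087274 0.07434598] 69.67992259857878
[ 0.5663597  -0.12901159] [0.67036484 0.15333721] 69.77837428128987
[ 0.70026527 -0.12563202] [0.78624345 0.11047284] 69.99077792728538
knob [ 0.55013026 -0.0956468   0.063     ] pivot [ 0.59616638 -0.04388984  0.036     ] bar [ 0.58714    -0.13665166  0.0755    ] corner plate [0.67036484 0.15333721 0.008     ]
knob [ 0.55637051 -0.0968903   0.063     ] pivot [ 0.59228464 -0.0449874   0.036     ]
```

```bash
cat >> h.py <<'E'
PSI=np.radians(69.7);U=np.array([np.cos(PSI),np.sin(PSI)]);V=np.array([-np.sin(PSI),np.cos(PSI)])
def st(x,y,z): # stand mm -> world
    p=U*(.3213+x/1000)+V*(-.643+y/1000); return np.array([p[0],p[1],z/1000])
def inst(p): return np.array([(U@p[:2]-.3213)*1000,(V@p[:2]+.643)*1000,p[2]*1000])
E
python3 - <<'E'
from h import *
p=st(-278,0,56);print(p);go(p,69.7);axes();print(inst(monitor.get_state()['position']))
E
```

```text
[ 0.6180849  -0.18246903  0.056     ]
travel [157.9 -50.3  62.2] spin -0.053 pos [ 0.5751 -0.1123  0.2128] j6 -85.17232191519075
[[ 0.037  0.396  0.918]
 [ 0.005  0.918 -0.396]
 [-0.999  0.019  0.032]]
[-227.12939919   64.62333556  212.80474751]
```

Request:
drive_tool([
  {"travel": [10,-20,20],"spin": -0.027,"fingers": 0},
  {"travel": [20,-20,20],"spin": -0.026,"fingers": 0},
  {"travel": [30,-16,22],"spin": 0,"fingers": 0},
  {"travel": [30,0,0],"spin": 0,"fingers": 0},
  {"travel": [0,0,0],"spin": 0,"fingers": 0},
  {"travel": [0,0,0],"spin": 0,"fingers": 0},
])

```text
t: 20.3
position: [0.6217, -0.1833, 0.1209]
ee_rot: [27.2, 87.8, 7.5]
contact_force: [0.7, -0.1, 0.7]
gripper_width: 0.0001
```

```bash
python3 - <<'E'
from h import *
p=st(-280,0,56);go(p,69.7);print(inst(monitor.get_state()['position']))
s=grab('side','s25');cv2.imwrite('pics/s25c.png',cv2.resize(s['pixels'][150:300,170:330],None,fx=4.5,fy=4,interpolation=cv2.INTER_CUBIC))
E
```

```text
travel [64.6 -3.6 -6. ] spin 0.011 pos [ 0.6217 -0.1833  0.1209] j6 -93.9690289097596
[-277.51494718   -3.68288     120.86611904]
```

View pics/s25c.png

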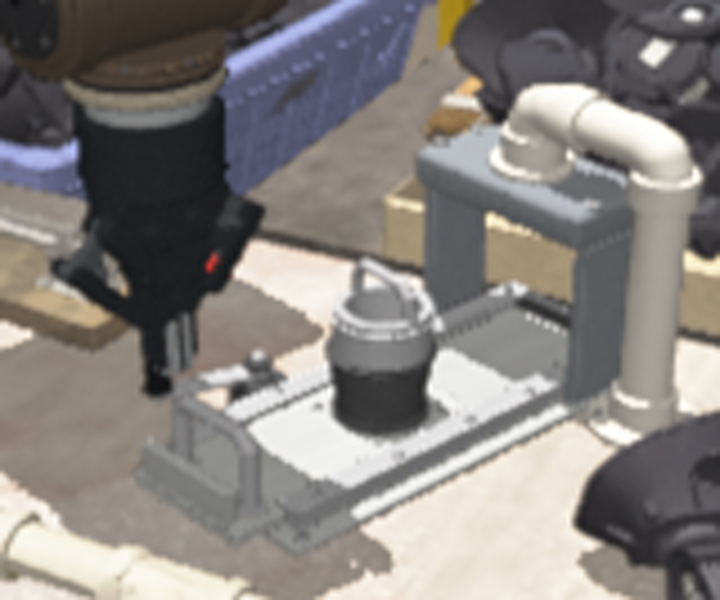

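Request:
drive_tool([
  {"travel": [15,-6,-6],"spin": 0,"fingers": 0},
  {"travel": [25,0,-2],"spin": 0,"fingers": 0},
  {"travel": [15,0,-2],"spin": 0,"fingers": 0},
  {"travel": [0,0,0],"spin": 0,"fingers": 0},
  {"travel": [0,0,0],"spin": 0,"fingers": 0},
])

```text
t: 20.85
position: [0.6158, -0.1828, 0.073]
ee_rot: [20.8, 87.2, 1.4]
contact_force: [-0.4, -0.1, -0.1]
gripper_width: -0.0002
```

```bash
python3 - <<'E'
from h import *
p=st(-280,0,56);go(p,69.7);print(inst(monitor.get_state()['position']))
s=grab('side','s26');cv2.imwrite('pics/s26c.png',cv2.resize(s['pixels'][180:300,180:290],None,fx=5,fy=5,interpolation=cv2.INTER_CUBIC))
E
```

```text
travel [17.1 -1.2  1.2] spin 0.015 pos [ 0.6158 -0.1828  0.073 ] j6 -94.69646468094983
[-279.11991383    2.00317804   73.04211941]
```

View pics/s26c.png

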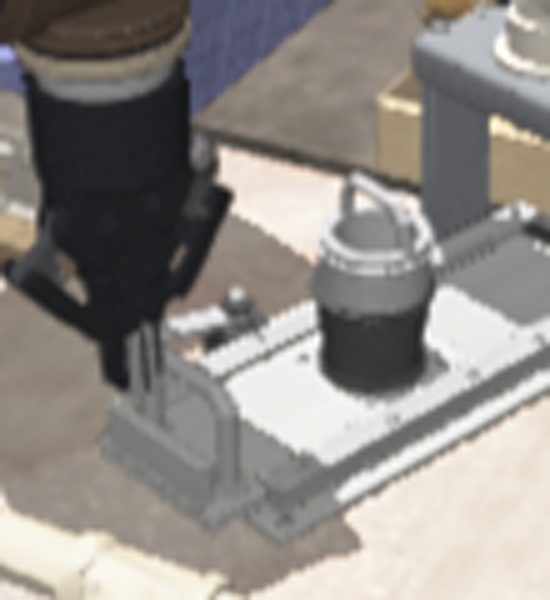

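Request:
drive_tool([
  {"travel": [12,-1,0],"spin": 0,"fingers": 0},
  {"travel": [5,0,0],"spin": 0,"fingers": 0},
  {"travel": [0,6,0],"spin": 0,"fingers": 0},
  {"travel": [0,6,0],"spin": 0,"fingers": 0},
  {"travel": [0,6,0],"spin": 0,"fingers": 0},
  {"travel": [0,6,0],"spin": 0,"fingers": 0},
  {"travel": [0,0,0],"spin": 0,"fingers": 0},
])

```text
t: 21.6
position: [0.6259, -0.1603, 0.0579]
ee_rot: [17.7, 87.0, -1.7]
contact_force: [0.6, 0.3, -0.5]
gripper_width: -0.0
```

```bash
python3 - <<'E'
from h import *
p=st(-150,0,56);go(p,69.7);print(inst(monitor.get_state()['position']),monitor.get_state()['contact_force']);axes()
s=grab('side','s27');cv2.imwrite('pics/s27c.png',cv2.resize(s['pixels'][180:300,180:290],None,fx=5,fy=5,interpolation=cv2.INTER_CUBIC))
E
```

```text
travel [  3.7 104.4   1.8] spin 0.016 pos [ 0.6259 -0.1603  0.0579] j6 -92.30029879409963
[-254.48146085    0.37874923   57.9062811 ] [ 0.62233926  0.31132453 -0.50434003]
[[ 0.052  0.332  0.942]
 [-0.002  0.943 -0.332]
 [-0.999  0.016  0.05 ]]
```

View pics/s27c.png

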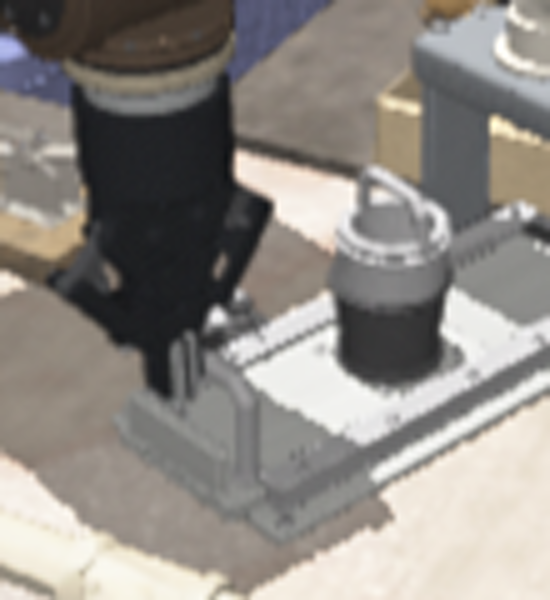

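Request:
drive_tool([
  {"travel": [0,8,0],"spin": 0,"fingers": 0},
  {"travel": [0,9,0],"spin": 0,"fingers": 0},
  {"travel": [0,9,0],"spin": 0,"fingers": 0},
  {"travel": [0,9,0],"spin": 0,"fingers": 0},
  {"travel": [0,9,0],"spin": 0,"fingers": 0},
  {"travel": [0,9,0],"spin": 0,"fingers": 0},
  {"travel": [0,9,0],"spin": 0,"fingers": 0},
  {"travel": [0,8,0],"spin": 0,"fingers": 0},
  {"travel": [0,6,0],"spin": 0,"fingers": 0},
  {"travel": [0,3,0],"spin": 0,"fingers": 0},
])

```text
t: 22.65
position: [0.6512, -0.0867, 0.0582]
ee_rot: [13.1, 87.3, -6.4]
contact_force: [-1.8, -6.2, -1.4]
gripper_width: -0.0002
```

```bash
python3 - <<'E'
from h import *
p=st(-150,0,56);go(p,69.7);print(inst(monitor.get_state()['position']),monitor.get_state()['contact_force'])
s=grab('side','s28');cv2.imwrite('pics/s28c.png',cv2.resize(s['pixels'][160:290,190:330],None,fx=5,fy=4.5,interpolation=cv2.INTER_CUBIC))
E
```

```text
travel [ 2.6 26.7  2.4] spin 0.014 pos [ 0.6512 -0.0867  0.0582] j6 -84.34458102289602
[-176.73391462    2.18986404   58.15830232] [-1.77177155 -6.17438146 -1.35553016]
```

View pics/s28c.png

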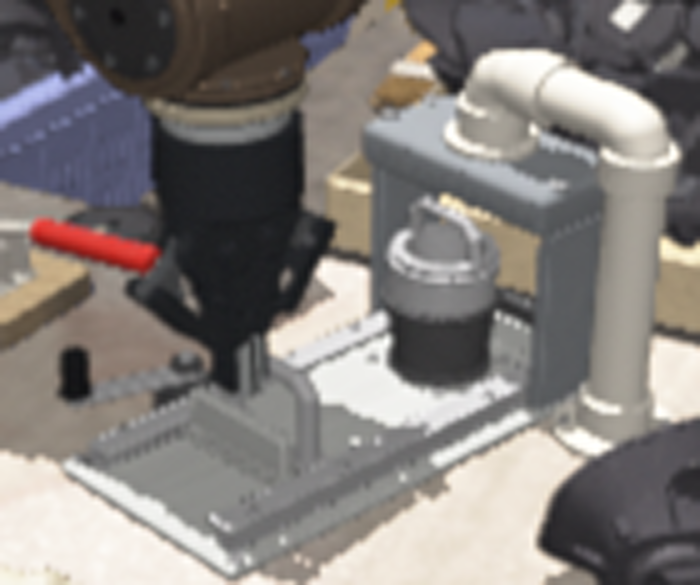

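Request:
drive_tool([
  {"travel": [0,6,0.5],"spin": 0,"fingers": 0},
  {"travel": [0,6,0.5],"spin": 0,"fingers": 0},
  {"travel": [0,6,0.5],"spin": 0,"fingers": 0},
  {"travel": [0,5,0.5],"spin": 0,"fingers": 0},
])

```text
t: 23.1
position: [0.6598, -0.0665, 0.0582]
ee_rot: [11.7, 87.4, -7.9]
contact_force: [-2.1, -5.2, -0.1]
gripper_width: 0.0001
```

Request:
drive_tool([
  {"travel": [0,4,0],"spin": 0,"fingers": 0},
  {"travel": [0,4,0],"spin": 0,"fingers": 0},
])

```text
t: 23.3
position: [0.6621, -0.0594, 0.0582]
ee_rot: [10.6, 87.5, -8.9]
contact_force: [-2.2, -5.4, -0.7]
gripper_width: -0.0002
```

```bash
python3 - <<'E'
from h import *
print(inst(monitor.get_state()['position']),monitor.get_state()['contact_force'])
E
```

```text
[-147.2575737     1.3869141    58.16676381] [-2.23634972 -5.43845014 -0.72062225]
```

Request:
drive_tool([
  {"travel": [0,3,0],"spin": 0,"fingers": 0},
  {"travel": [0,3,0],"spin": 0,"fingers": 0},
])

```text
t: 23.5
position: [0.6637, -0.0544, 0.0582]
ee_rot: [9.2, 87.5, -10.3]
contact_force: [-4.7, -14.9, 0.8]
gripper_width: -0.0001
```

Request:
drive_tool([
  {"travel": [0,3,0],"spin": 0,"fingers": 0},
  {"travel": [0,3,0],"spin": 0,"fingers": 0},
])

```text
t: 23.7
position: [0.6657, -0.054, 0.0594]
ee_rot: [1.1, 87.4, -18.4]
contact_force: [-4.4, -25.2, 3.6]
gripper_width: 0.0003
```

Request:
drive_tool([
  {"travel": [0,3,0],"spin": 0,"fingers": 0},
  {"travel": [0,3,0],"spin": 0,"fingers": 0},
])

```text
t: 23.9
position: [0.6665, -0.0541, 0.0602]
ee_rot: [-7.1, 87.4, -26.7]
contact_force: [-9.7, -19.5, 3.7]
gripper_width: 0.0
```

```bash
python3 - <<'E'
from h import *
print(inst(monitor.get_state()['position']),monitor.get_state()['contact_force'])
s=grab('side','s29');cv2.imwrite('pics/s29c.png',cv2.resize(s['pixels'][160:290,190:330],None,fx=5,fy=4.5,interpolation=cv2.INTER_CUBIC))
E
```

```text
[-140.83702761   -0.87149688   60.19744382] [ -9.66840861 -19.51169562   3.72568866]
```

View pics/s29c.png

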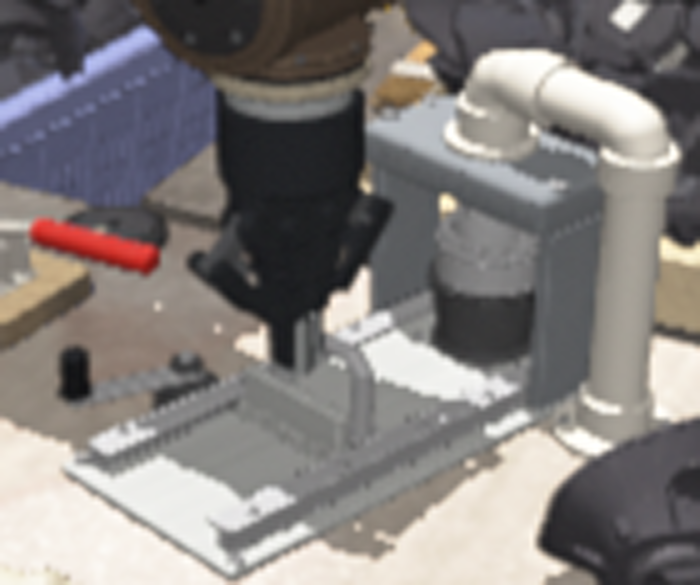

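Request:
drive_tool([
  {"travel": [0,-6,0],"spin": 0,"fingers": 0},
  {"travel": [-10,-6,0],"spin": 0,"fingers": 0},
  {"travel": [-40,-5,0],"spin": 0,"fingers": 0},
  {"travel": [-40,0,0],"spin": 0,"fingers": 0},
  {"travel": [0,0,0],"spin": 0,"fingers": 0},
  {"travel": [0,0,0],"spin": 0,"fingers": 0},
])

```text
t: 24.55
position: [0.6566, -0.0689, 0.1559]
ee_rot: [-4.2, 87.4, -23.9]
contact_force: [-0.4, 0.4, 0.1]
gripper_width: -0.0003
```

```bash
python3 - <<'E'
from h import *
k=inst(np.array([.5545,-.0955,.05]));print(k, 'ang',np.degrees(np.arctan2(k[1]-71,k[0]+159.5)),np.hypot(k[1]-71,k[0]+159.5))
s=monitor.get_state();print(inst(s['position']));axes();print(s['joint_positions'])
w=grab('wrist','w30');s=grab('side','s30');grab('top','t30')
cv2.imwrite('pics/t30c.png',cv2.resize(ld('t30')['pixels'][120:220,250:380],None,fx=6,fy=6,interpolation=cv2.INTER_CUBIC))
E
```

```text
[-218.49257446   89.80823103   50.        ] ang 162.31648571720024 61.91827998063833
[-158.08439855    3.28254603  155.90537393]
[[ 0.041  0.337  0.941]
 [-0.018  0.942 -0.336]
 [-0.999 -0.003  0.045]]
[-11.50131091  34.52140055  90.16320942  -0.69286729  52.80872696
 -81.42166474]
```

View pics/w30.png

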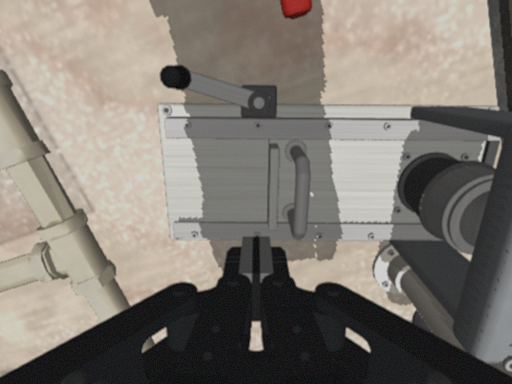

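View pics/t30c.png

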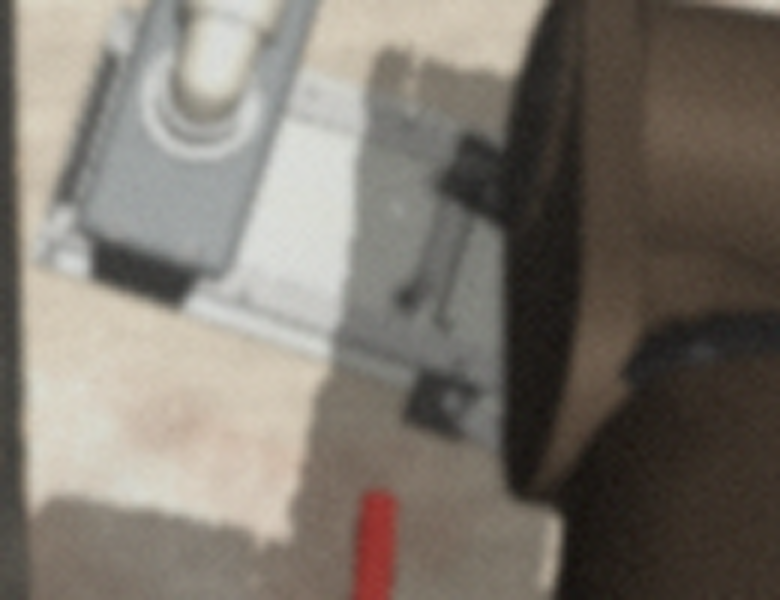

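```bash
python3 - <<'E'
from h import *
c=ld('w30')
for n,u,v,z in [('plate rear top',269,143,.044),('plate rear2',270,226,.044),('barA',297,165,.0755),('bar',301,190,.070),('knobtop',175,77,.063),('pivot',259,101,.04),('rail end',190,125,.025),('plate corner',160,105,.008)]: print(n,np.round(inst(ray(c,u,v,z)),1))
cv2.imwrite('pics/w30c.png',cv2.resize(c['pixels'][50:250,140:340],None,fx=3.5,fy=3,interpolation=cv2.INTER_CUBIC))
E
```

```text
plate rear top [-148.7   39.3   44. ]
plate rear2 [-145.9  -34.7   44. ]
barA [-129.3   29.3   75.5]
bar [-124.4    8.3   70. ]
knobtop [-216.4   88.3   63. ]
pivot [-157.2   71.6   40. ]
rail end [-215.8   50.5   25. ]
plate corner [-245.1   65.5    8. ]
```

View pics/w30c.png

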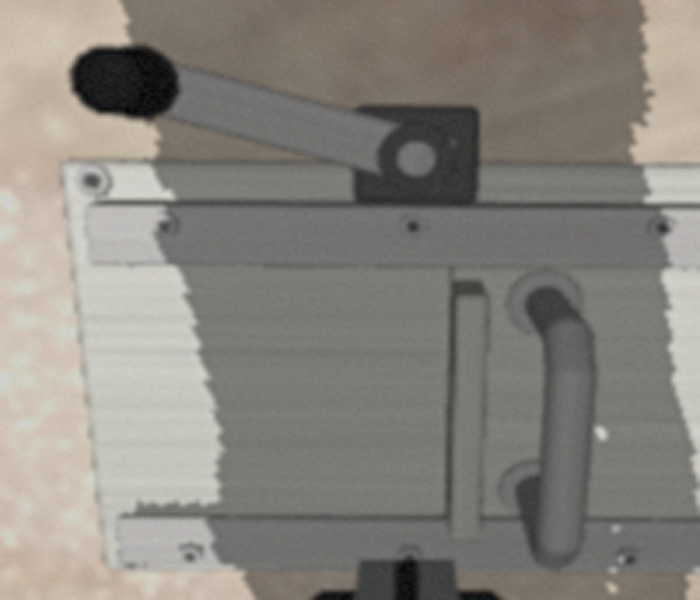

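Request:
drive_tool([
  {"travel": [0,-6,-10],"spin": 0.145,"fingers": 0},
  {"travel": [0,0,0],"spin": 0.145,"fingers": 0},
  {"travel": [0,0,0],"spin": 0.145,"fingers": 0},
  {"travel": [0,0,0],"spin": 0.145,"fingers": 0},
  {"travel": [0,0,0],"spin": 0.145,"fingers": 0},
  {"travel": [0,0,0],"spin": 0.145,"fingers": 0},
  {"travel": [0,0,0],"spin": 0.145,"fingers": 0},
  {"travel": [0,0,0],"spin": 0.145,"fingers": 0},
  {"travel": [0,0,0],"spin": 0.145,"fingers": 0},
  {"travel": [0,0,0],"spin": 0.145,"fingers": 0},
  {"travel": [0,0,0],"spin": 0.145,"fingers": 0},
  {"travel": [0,0,0],"spin": 0.145,"fingers": 0},
  {"travel": [0,0,0],"spin": 0.14,"fingers": 0},
  {"travel": [0,0,0],"spin": 0,"fingers": 0},
])

```text
t: 26.1
position: [0.6391, -0.0683, 0.1353]
ee_rot: [86.5, 89.2, -44.6]
contact_force: [-0.5, -0.0, -0.7]
gripper_width: 0.0001
```

```bash
python3 - <<'E'
from h import *
R=toolR();print('tool y stand ang',np.degrees(np.arctan2(R[1,1],R[0,1]))-69.7)
p=st(-210,120,100);print(p);go(p);print(inst(monitor.get_state()['position']));axes()
E
```

```text
tool y stand ang -110.78456805544334
[ 0.52912985 -0.07706031  0.1       ]
travel [ 34.2 -77.6  78.9] spin 0 pos [ 0.6391 -0.0683  0.1353] j6 29.644572821286673
[-163.59950186   19.93071563  135.25572145]
[[ 0.01   0.754 -0.657]
 [-0.01  -0.657 -0.754]
 [-1.     0.015  0.001]]
```

Request:
drive_tool([
  {"travel": [0,-28,27],"spin": 0,"fingers": 0},
  {"travel": [0,-28,27],"spin": 0,"fingers": 0},
  {"travel": [10,-24,25],"spin": -0.06,"fingers": 0},
  {"travel": [20,0,0],"spin": 0,"fingers": 0},
  {"travel": [0,0,0],"spin": 0,"fingers": 0},
  {"travel": [0,0,0],"spin": 0,"fingers": 0},
])

```text
t: 26.7
position: [0.522, -0.0752, 0.1]
ee_rot: [65.7, 89.4, -60.3]
contact_force: [1.0, 0.7, 0.7]
gripper_width: -0.0002
```

```bash
python3 - <<'E'
from h import *
R=toolR();print('tool y stand ang',np.degrees(np.arctan2(R[1,1],R[0,1]))-69.7)
p=st(-210,120,45);go(p);print(inst(monitor.get_state()['position']))
w=grab('wrist','w31');s=grab('side','s31')
cv2.imwrite('pics/s31c.png',cv2.resize(s['pixels'][180:290,160:290],None,fx=5,fy=5,interpolation=cv2.INTER_CUBIC))
E
```

```text
tool y stand ang -105.73904966777141
travel [55.   6.4 -2.9] spin 0 pos [ 0.522  -0.0752  0.1   ] j6 21.345860823508367
[-210.74774254  127.34237173   99.96696675]
```

View pics/w31.png

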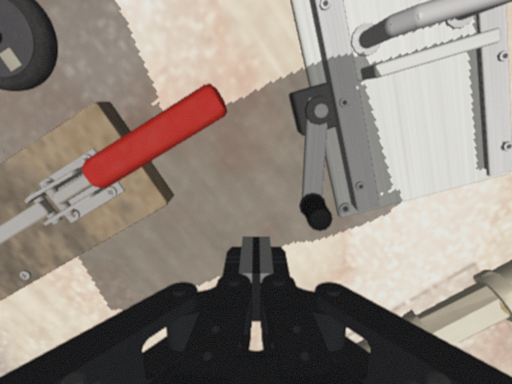

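View pics/s31c.png

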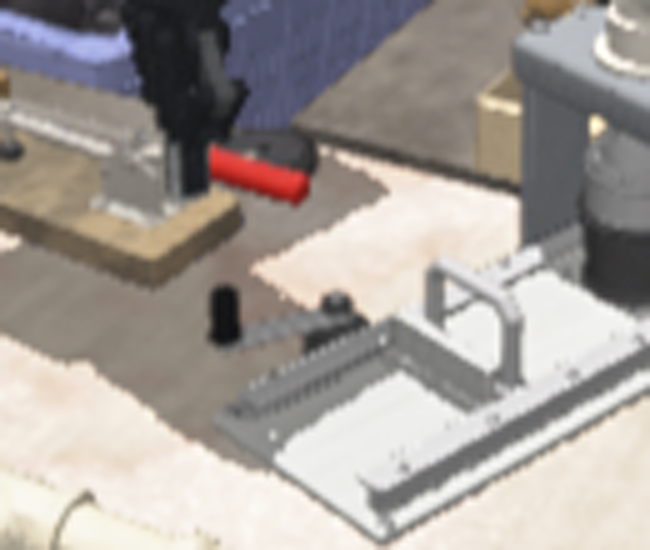

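```bash
python3 - <<'E'
from h import *
c=ld('w31');k=ray(c,320,218,.063);pv=ray(c,320,108,.04);print('knob',inst(k),'pivot',inst(pv))
R=toolR();s=monitor.get_state();print('rel knob in tool',R.T@(np.array([k[0],k[1],s['position'][2]])-s['position'])*1000,'pivot rel',R.T@(np.array([pv[0],pv[1],s['position'][2]])-s['position'])*1000)
axes()
E
```

```text
knob [-218.7457477    88.39493518   63.        ] pivot [-156.30373469   70.06019948   40.        ]
rel knob in tool [ 0.36786605 39.32478139 -2.68003114] pivot rel [  0.13609925  39.97008647 -67.75458367]
[[ 0.006  0.808 -0.589]
 [-0.009 -0.589 -0.808]
 [-1.     0.01   0.004]]
```

Request:
drive_tool([
  {"travel": [20,0,-1.5],"spin": 0,"fingers": 0},
  {"travel": [25,0,-1],"spin": 0,"fingers": 0},
  {"travel": [10,0,0],"spin": 0,"fingers": 0},
  {"travel": [0,0,0],"spin": 0,"fingers": 0},
  {"travel": [0,5,0],"spin": 0,"fingers": 0},
  {"travel": [0,5,0],"spin": 0,"fingers": 0},
])

```text
t: 27.4
position: [0.5369, -0.0799, 0.0475]
ee_rot: [85.5, 89.1, -40.3]
contact_force: [1.1, -0.4, 0.4]
gripper_width: 0.0002
```

```bash
python3 - <<'E'
from h import *
R=toolR();s=monitor.get_state();print(inst(s['position']),s['contact_force'])
for n,q in(('knob',st(-219,88.4,50)),('piv',st(-157,70.5,50))): print(n,R.T@(np.array([q[0],q[1],s['position'][2]])-s['position'])*1000)
w=grab('wrist','w32')
E
```

```text
[-209.95817888  111.77410553   47.51603693] [ 1.11935562 -0.37719789  0.38976424]
knob [ 0.3986877  24.93808508  2.45688809]
piv [  0.3281292   25.59458707 -62.07197387]
```

View pics/w32.png

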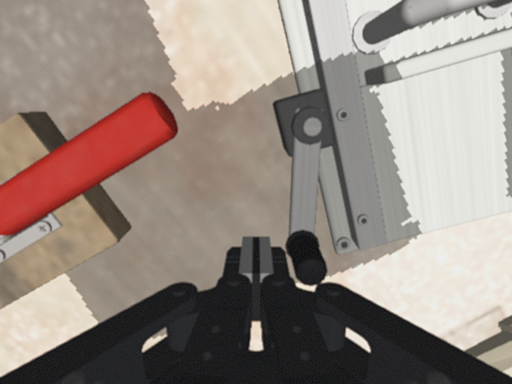

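Request:
drive_tool([
  {"travel": [2,4,1],"spin": 0,"fingers": 0},
  {"travel": [0,9.3,2.4],"spin": -0.14,"fingers": 0},
  {"travel": [0,9.3,2.4],"spin": -0.14,"fingers": 0},
  {"travel": [0,9.3,2.4],"spin": -0.14,"fingers": 0},
  {"travel": [0,0,0],"spin": 0,"fingers": 0},
])

```text
t: 27.95
position: [0.5629, -0.1044, 0.048]
ee_rot: [63.7, 89.0, -37.2]
contact_force: [-0.9, -0.6, -0.2]
gripper_width: -0.0001
```

```bash
python3 - <<'E'
from h import *
R=toolR();s=monitor.get_state();print(inst(s['position']),s['contact_force'],'yang',np.degrees(np.arctan2(R[1,1],R[0,1]))-69.7,'j6',s['joint_positions'][5])
q=st(-157,70.5,50);print(R.T@(np.array([q[0],q[1],s['position'][2]])-s['position'])*1000)
w=grab('wrist','w33')
E
```

```text
[-223.95659656   78.80350373   48.00735801] [-0.86821919 -0.55502835 -0.17556351] yang -80.65760827355857 j6 -5.500306026039137
[ -0.20502682  19.06027545 -64.7209229 ]
```

View pics/w33.png

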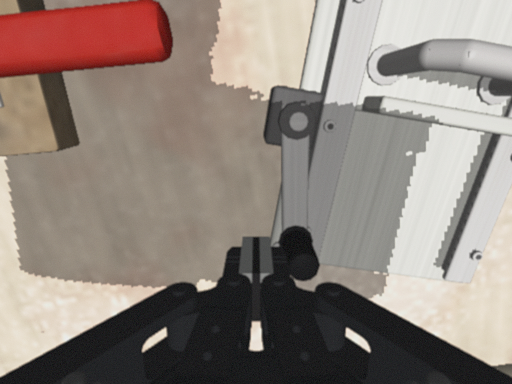

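Request:
drive_tool([
  {"travel": [0,9.3,2.1],"spin": -0.14,"fingers": 0},
  {"travel": [0,9.3,2.1],"spin": -0.14,"fingers": 0},
  {"travel": [0,9.3,2.1],"spin": -0.14,"fingers": 0},
  {"travel": [0,9.3,2.1],"spin": -0.14,"fingers": 0},
  {"travel": [0,9.3,2.1],"spin": -0.14,"fingers": 0},
  {"travel": [0,0,0],"spin": 0,"fingers": 0},
])

```text
t: 28.6
position: [0.6067, -0.1103, 0.0488]
ee_rot: [14.5, 89.2, -46.8]
contact_force: [-0.2, -0.5, -0.5]
gripper_width: -0.0001
```

```bash
python3 - <<'E'
from h import *
R=toolR();s=monitor.get_state();print(inst(s['position']),s['contact_force'],'yang',np.degrees(np.arctan2(R[1,1],R[0,1]))-69.7,'j6',s['joint_positions'][5])
q=st(-157,70.5,50);print(R.T@(np.array([q[0],q[1],s['position'][2]])-s['position'])*1000)
w=grab('wrist','w34')
E
```

```text
[-214.26793171   35.71951824   48.79849726] [-0.16783608 -0.46114692 -0.48558671] yang -40.921912298989604 j6 -44.55031787937871
[ -0.79923924  20.48944149 -63.78747462]
```

View pics/w34.png

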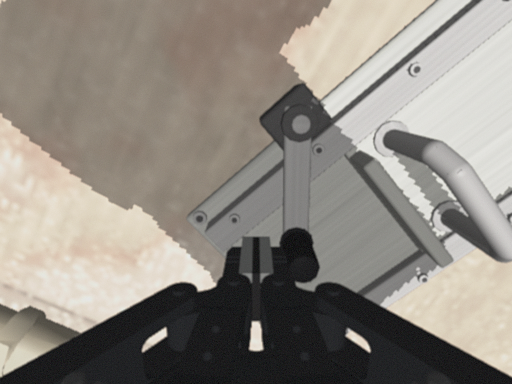

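Request:
drive_tool([
  {"travel": [0,9.5,2],"spin": -0.14,"fingers": 0},
  {"travel": [0,9.5,2],"spin": -0.14,"fingers": 0},
  {"travel": [0,9.5,2],"spin": -0.14,"fingers": 0},
  {"travel": [0,9.5,2],"spin": -0.14,"fingers": 0},
  {"travel": [0,0,0],"spin": 0,"fingers": 0},
])

```text
t: 29.15
position: [0.6375, -0.092, 0.0491]
ee_rot: [-24.8, 89.3, -55.0]
contact_force: [-0.5, -0.3, -0.1]
gripper_width: 0.0001
```

```bash
python3 - <<'E'
from h import *
R=toolR();s=monitor.get_state();print(inst(s['position']),s['contact_force'],'yang',np.degrees(np.arctan2(R[1,1],R[0,1]))-69.7,'j6',s['joint_positions'][5])
q=st(-157,70.5,50);print(R.T@(np.array([q[0],q[1],s['position'][2]])-s['position'])*1000)
w=grab('wrist','w35')
E
```

```text
[-186.44388173   13.18575202   49.08571551] [-0.50443609 -0.29701725 -0.05188924] yang -9.897589056208176 j6 -73.16501192981856
[ -0.82620179  19.15376335 -61.51679391]
```

View pics/w35.png

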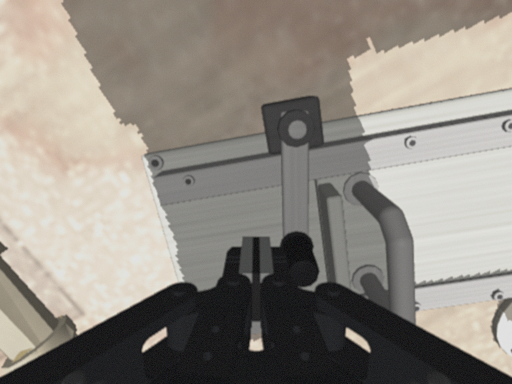

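Request:
drive_tool([
  {"travel": [0,9,2.5],"spin": -0.1,"fingers": 0},
  {"travel": [0,4,1],"spin": -0.06,"fingers": 0},
])

```text
t: 29.4
position: [0.6442, -0.0841, 0.0489]
ee_rot: [-48.0, 89.3, -70.0]
contact_force: [-6.1, -19.7, 1.4]
gripper_width: -0.0001
```

Request:
drive_tool([
  {"travel": [0,3,0],"spin": 0,"fingers": 0},
  {"travel": [0,3,0],"spin": 0,"fingers": 0},
])

```text
t: 29.6
position: [0.6439, -0.0839, 0.049]
ee_rot: [-63.3, 89.0, -86.0]
contact_force: [-4.9, -19.6, 0.9]
gripper_width: 0.0
```

```bash
python3 - <<'E'
from h import *
R=toolR();s=monitor.get_state();print(inst(s['position']),s['contact_force'],'yang',np.degrees(np.arctan2(R[1,1],R[0,1]))-69.7,'j6',s['joint_positions'][5])
q=st(-157,70.5,50);print(R.T@(np.array([q[0],q[1],s['position'][2]])-s['position'])*1000)
w=grab('wrist','w36')
E
```

```text
[-176.63295804    9.94346766   49.03050462] [ -4.94072423 -19.55399061   0.89521697] yang -2.4427314266114593 j6 -79.12086050736595
[ -0.74592882  17.03208687 -61.3343155 ]
```

View pics/w36.png

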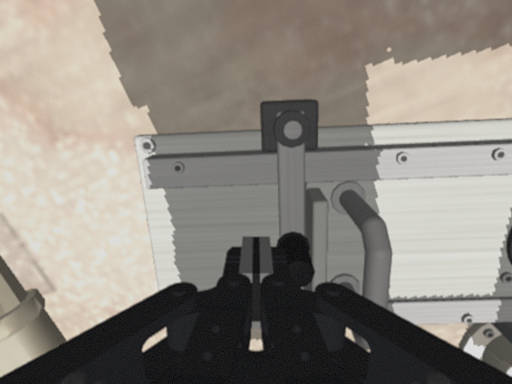

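Request:
drive_tool([
  {"travel": [0,-8,0],"spin": 0,"fingers": 0},
  {"travel": [-10,-8,0],"spin": 0,"fingers": 0},
  {"travel": [-40,-5,0],"spin": 0,"fingers": 0},
  {"travel": [-45,0,0],"spin": 0,"fingers": 0},
  {"travel": [-20,0,0],"spin": 0,"fingers": 0},
  {"travel": [0,-40,0],"spin": 0,"fingers": 0},
  {"travel": [0,-30,0],"spin": 0,"fingers": 0},
  {"travel": [0,0,0],"spin": 0,"fingers": 0},
  {"travel": [0,0,0],"spin": 0,"fingers": 0},
])

```text
t: 30.55
position: [0.6003, -0.17, 0.1755]
ee_rot: [-56.3, 89.0, -81.6]
contact_force: [1.1, 0.6, 0.4]
gripper_width: -0.0002
```

```bash
python3 - <<'E'
from h import *
s=monitor.get_state();print(inst(s['position']),s['contact_force'])
w=grab('wrist','w37');s=grab('side','s37');t=grab('top','t37')
cv2.imwrite('pics/s37c.png',cv2.resize(s['pixels'][150:290,180:330],None,fx=5,fy=4.2,interpolation=cv2.INTER_CUBIC))
cv2.imwrite('pics/t37c.png',cv2.resize(t['pixels'][110:250,230:390],None,fx=4.5,fy=4.2,interpolation=cv2.INTER_CUBIC))
E
```

```text
[-272.42392108   21.00248191  175.49246131] [1.12619075 0.55987372 0.43289428]
```

View pics/w37.png

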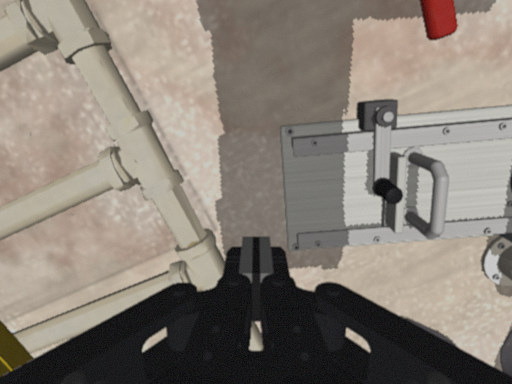

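View pics/s37c.png

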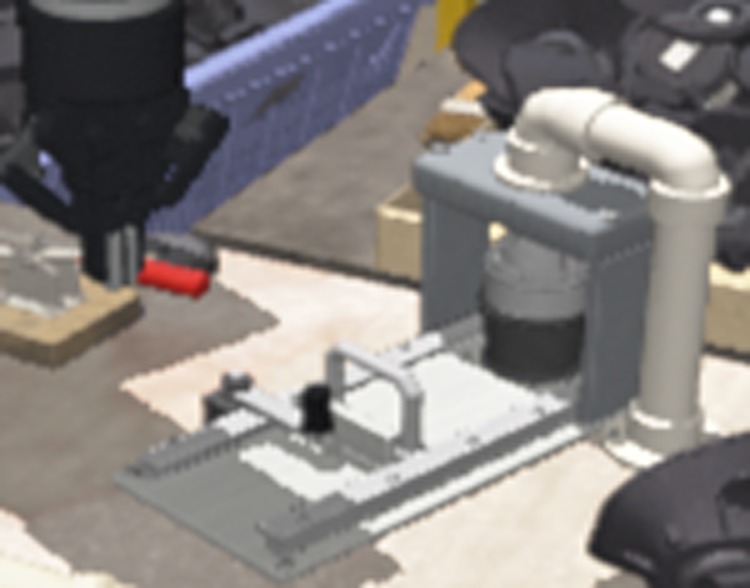

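View pics/t37c.png

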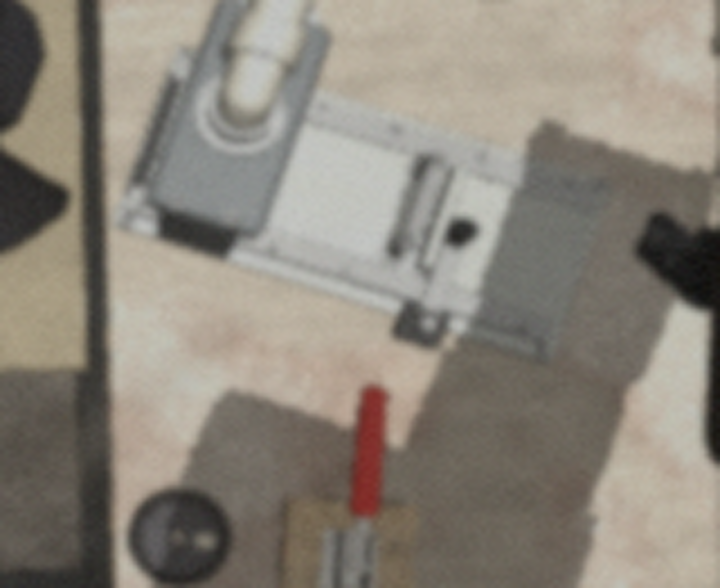

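```bash
python3 - <<'E'
from h import *
c=ld('w37');p=inst(ray(c,387,117,.04));k=inst(ray(c,393,195,.063));b=inst(ray(c,384,187,.033))
for q in(k,b): d=q-p;print(p,q,'latch',1.871+np.radians((np.degrees(np.arctan2(d[1],d[0]))%360)-270))
for u,v in[(400,176),(397,228),(404,228)]: print('plate',inst(ray(c,u,v,.044)))
s=ld('s37');a=np.linspace(0,6.283,72)
P=st(0,0,98);Q=np.array([proj(s,P+[.029*np.cos(t),.029*np.sin(t),0]) for t in a]);print('lip pred crop',(Q.min(0)-[180,150])*[5,4.2],(Q.max(0)-[180,150])*[5,4.2])
print('bail pred crop',(proj(s,st(0,0,125))-[180,150])*[5,4.2])
cv2.imwrite('pics/s37d.png',cv2.resize(s['pixels'][190:230,265:310],None,fx=14,fy=14,interpolation=cv2.INTER_CUBIC))
cv2.imwrite('pics/w37c.png',cv2.resize(c['pixels'][80:260,270:512],None,fx=3.3,fy=3.3,interpolation=cv2.INTER_CUBIC))
E
```

```text
[-157.1801762    69.97291766   40.        ] [-158.40367398    6.6198462    63.        ] latch 1.8516900331491342
[-157.1801762    69.97291766   40.        ] [-154.75071883    4.63109602   33.        ] latch 1.908163622517554
plate [-145.10607009   17.40614618   44.        ]
plate [-145.2847092   -33.54158125   44.        ]
plate [-138.71990552  -34.06836092   44.        ]
lip pred crop [484.42860551 235.26908779] [589.40888973 278.80675001]
bail pred crop [538.91834575 220.63293094]
```

View pics/s37d.png

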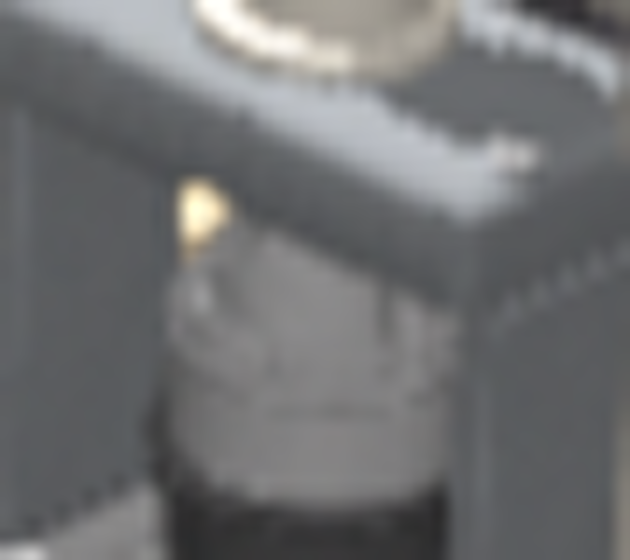

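View pics/w37c.png

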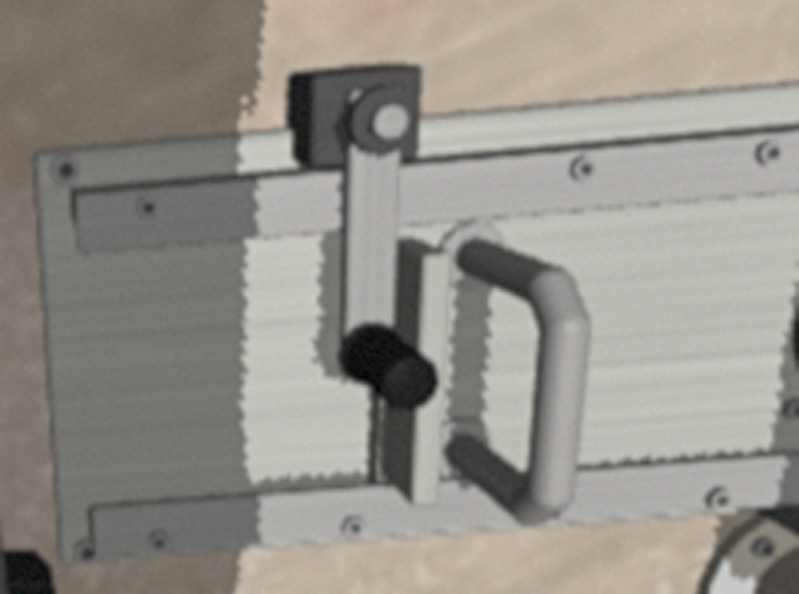

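```bash
python3 - <<'E'
from h import *
s=monitor.get_state();print(s['qvel'].round(2),s['contact_force']);print(arm.job_done())
E
```

```text
[ 0.41  0.55 -0.03 -0.11 -0.02 -0.46] [-0.53604728 -0.2012902  -0.42254599]
the job is handed in; nothing more can be done
None
```

The strainer is back together and I handed the job in at about 31 s. `arm.job_done()` gives no verdict, so the result rests on my own checks below.

**What I did:**
- I gripped the fine cup by its cuff and seated it in the pot.
- I hung the coarse basket in it by the bail. Contact came at 0.6 mm from the expected seated height.
- I pushed the carriage by its pull bar until it met the back stop, at about 25 N.
- I swung the latch across with closed fingers until it stopped, at about 20 N, then backed clear.

**Last checks:**
- **Latch:** about 1.85 rad from the knob's top and 1.91 rad from its base in the image. Its limit is 1.871 and the requirement is 1.72.
- **Strainers:** the bail's position matched the prediction within a pixel before the push. The side view after the push shows the lip level on the cup under the head, though the head hides part of the basket.
- **Robot:** it touched nothing, with force readings at noise level, about 1 N.
- **Bystanders:** the arm stayed well clear of the brush and the wheel. The wheel still looked in place in the last top picture, but I did not check the brush again at the end.

**One disagreement:** the last wrist picture put the end plate about 5 mm too far forward, and the fixed latch pivot about 2 mm too far forward. I put this down to error in the camera calibration and my fitted stand position. The stop force and the latch swinging fully across both say the carriage is home.

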